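# Trimmer out from behind the toiletries and onto its charger

### The arm

A 6-joint arm with a two-finger parallel gripper is mounted at the origin on the work surface. World frame = base frame: x ahead of the robot, y to its left, z up, the work surface at z = 0. Lengths are in m, angles in rad, forces in N, time in s.
With the tool pointing down it reaches from about 0.25 to 0.8 m from the base axis. Payload 8.5 kg.
Tool frame: the origin (TCP) lies midway between the tips of the shut fingers; the grasp point (between the pads) lies 19 mm behind it (ctrl.grip_point_offset is the distance from the TCP to the grasp point, in m); z points along the fingers, y is the line along which they close (so a half turn about z gives the same grasp; the last joint's range is limited). The gripper opens to 85 mm and grips with 20 to 120 N. Pads are 22 mm wide; open, the fingers measure 114 mm over their backs; the gripper's body (76 mm by 85 mm) begins 54 mm behind the grasp point. The pads swing forward as they close: fully open they stand 13 mm farther back than shut.
Start: joints at [1.11, 0.238, -0.013, 1.319, 0, 1.571], TCP at [0.233, 0.47, 0.231] pointing down, gripper open.
Joint ranges: [-2.66, 2.66], [-1.03, 1.9], [-1.14, 1.46], [-1.82, 2.27], [-1.45, 1.34], [-3.14, 3.14]. Speed limits (rad/s): [2.22, 2.22, 2.79, 3.14, 3.14, 3.14].

### API

Orientations are given as [roll, pitch, yaw] about the fixed x, y, z axes, in that order (R = Rz(yaw) Ry(pitch) Rx(roll)).
In Python, from station import ctrl gives the robot as it stands. The module is installed in compiled form; this text tells all that it offers.
- The arm moves only by the tool apply_moves, never from a script. Its argument "steps" is a list of rows, each a list of 3 entries, a list of its own where there are three numbers: the opening, from -1 (shut) to 1 (fully open), then the shift along the tool's x, y, z in units of 0.25 m (1.0 is 0.25 m), then the turn about the tool's z in units of 90 degrees (1.0 is 90 degrees). A call has exactly 8 rows; each row shifts and turns the commanded pose from where the row before left it, along the tool's axes as they then stand; what a row does not reach is not made up. A row lasts 1/10 s, in which the tool goes at most 50 mm and 8.59 degrees, less where a joint would pass 70% of its speed; a pose out of reach is approached as far as the arm can. A call with a number of a shift or a turn outside -1 to 1 is refused whole. A call with a gripper value outside its range is refused whole. The fingers move at their own pace and stop on an object; the grip force is fixed at half the most. Time passes only in rows, so rows that do not move let the fingers close, or fill a call up. It gives the time, the measured TCP pose, the force, the opening and the grip force at its end, in the units of the state.
- ctrl.state(): the state, without advancing time (a new reading comes with each control period).
- ctrl.grab_frame(name): name is "side" or "top" or "wrist"; returns the picture (384x512x3 uint8, blue, green, red); there is no depth.
- ctrl.camera_info(name): a dict with "mtx" (3x3 intrinsics, pixels), "xyz" and "rotation" of the camera in the world; the wrist camera has in their place "hand_eye" (4x4, takes a point from camera to tool coordinates, whose origin is the TCP and whose axes are the flange's). Camera axes: x right, y down, z forward; pixel columns grow to the right and rows downward; lengths in m; the calibration is good to about 2 mm. A picture is of the moment at which its call begins: read the wrist's pose just before it. camera_info takes no time and is no camera call.
- ctrl.hand_in(): hands the job in; it is judged then, once.
Trained networks look in the newest picture that a camera, given by its name, has taken for a name from the list of things; names that differ only in an ending like _2 or _b are one class to them, and where a whole thing is asked for, a point or a joint stands for the part that bears it (a point fixed in the world has none). Each returns a list of dicts, best first, with "confidence" (0 to 1); they miss things now and then, are a little off and sometimes report something else, mostly with a low value. They report only what shows in the picture. A call takes as long as a camera call.
- ctrl.trace(camera, name): "mask" (384x512 bool, what is visible of it) and "box" ([centre column, centre row, width, height] in pixels, round what is visible of it).
The state is a dict: "t": time; "joint_pos": joint angles; "joint_vel": joint speeds; "joint_efforts": joint torques, N m; "tcp_pos": TCP position; "tcp_rot": TCP orientation; "ft_force": force on the tool from outside, world axes, zero at the start; "moment": the same for the moment, N m; "finger_gap": finger opening in m; "gripper_force": force on a finger pad.
Only numpy, scipy, OpenCV 4.12 (cv2) and the standard library are available. Lean on these libraries where they do the work, as an engineer would, in place of code of your own. Each camera call takes 0.05 s, during which the arm holds its last target. There are 200 camera calls.

### The job

The trimmer needs charging, but it lies at the back of the aluminium tray behind the shaving-foam can, the amber bottle and the tumbler. Stand all three on the rubber mat, then take the trimmer out and lay it the right way up in its charging cradle, tail close up to the raised end block, and only then stand each of the three back on the tray where it stood before. Set them down upright without dropping or tipping any of them, and leave the steel comb and the wooden brush alone.

Things in the scene. Friction and masses are not known exactly. Their poses are not given: they have to be found in the camera images.
- can: Shaving-foam can: upright plain aluminium cylinder 50 mm in diameter, straight up to 112 mm, with a white domed cap, 138 mm high in all, about 0.2 kg. One of the three standing in a row on the tray in front of the trimmer. Origin at the centre of its underside, z up.
- bottle: After-shave bottle: upright amber glass cylinder 46 mm in diameter, straight up to 97 mm, then a narrow neck with a black cap 23 mm in diameter, 126 mm high in all, about 0.2 kg, pale label. One of the three in the row. Origin at the centre of its underside, z up.
- tumbler: Tumbler: upright white ceramic beaker, empty and open at the top, 58 mm in diameter at the foot and 62 mm at the rim, 104 mm high, wall 4 mm, about 0.24 kg. One of the three in the row. Origin at the centre of its underside, z up.
- trimmer: Black cordless trimmer, two clear guard combs clipped on its head, lying flat, grey switch up, behind the row, head roughly towards world +y. Housing 38 mm wide, 34 high, flat parallel sides from x = -44 to +44 mm; plain tail ends at x = -67, combs (44 wide) at x = +98. 0.16 kg, balanced near the origin. Origin on the underside below the housing's middle; x to the head, z up.
- tray: Fixed aluminium tray 175 x 270 mm (x, y), floor 4 mm thick, rim 14 mm high and 4 mm thick. Origin at the centre of its underside. The three upright things stand in a row along its y axis, about 76 mm apart, at about x = -36 mm; the trimmer lies behind them at about x = +32 mm.
- mat: Fixed flat black ribbed rubber drying mat 240 x 124 mm (x, y), top 4 mm above its underside, to one side of the tray: the side area for the three. Origin at the centre of its underside, z up.
- cradle: Fixed grey charging cradle, across the tray from the mat. Bed 8 mm above its underside, 56 mm wide between lips 5.5 mm high. At its -x end (cable) an end block 52 mm wide, 40 high, inner face at x = -73 mm; other end open. Origin on the underside, below a round black plate. Trimmer is home on the bed with its origin over this one and its x (head) along this x, tail 6 mm from the block.
- comb: Bystander: steel mustache comb 100 x 25 x 4 mm lying on the ledge between robot and tray. Origin at its underside, x along its length. Leave it alone.
- brush: Bystander: small wooden beard brush 112 x 40 x 36 mm lying bristles down on the ledge between robot and tray. Origin at its underside, x along its length. Leave it alone.

How it is judged:
By the outcome, as a careful person would: the job done as asked, in the order asked, and still so for the second after the job is handed in, with the robot touching nothing.
It also fails if it takes over 144 s, if anything falls off the work surface, if the arm or the gripper's body presses on something with over 40 N, if the wrist force passes 120 N, or if a joint passes its speed limit or range.

## Working session

There is one attempt and no reset: what is moved stays moved. The work goes in short steps, Python scripts to look and compute and a tool call to move; the robot and the scene stay as the last step left them, time stands still between calls to the robot, and variables do not carry over. Pictures are saved under pics/ and viewed, at most 14 in all, crops included, and the job is handed in when it is done.

Besides the shell and the picture viewer there is one more tool, called after "Call:" as a command line: name --argument value ..., lists and objects as JSON in quotes. apply_moves: Moves the arm, as the interface text tells. Its arguments: {"type":"object","properties":{"steps":{"type":"array","items":{"type":"array"}}},"required":["steps"]}

```bash
mkdir -p pics
python3 - <<'E'
from station import ctrl
import cv2, numpy as np
np.set_printoptions(precision=4,suppress=True)
s=ctrl.state(); print({k:np.round(v,3) for k,v in s.items()})
ims=[]
for c in ["top","side"]:
    i=ctrl.camera_info(c); print(c,i)
    im=ctrl.grab_frame(c); cv2.imwrite(f"pics/{c}0.png",im)
    for n in ["can","bottle","tumbler","trimmer","tray","mat","cradle","comb","brush"]:
        r=ctrl.trace(c,n)
        print(c,n,[(round(d["confidence"],2),np.round(d["box"],1)) for d in r[:2]])
print(ctrl.camera_info("wrist"), ctrl.grip_point_offset)
E
```

```text
{'t': np.float64(0.0), 'joint_pos': array([ 1.11 ,  0.239, -0.014,  1.319, -0.   ,  1.571]), 'joint_vel': array([-0.   , -0.   ,  0.002, -0.001, -0.   ,  0.   ]), 'joint_efforts': array([  0.001, -53.878,  34.644,   0.018,  -0.   ,   0.   ]), 'tcp_pos': array([0.233, 0.47 , 0.231]), 'tcp_rot': array([-3.14 ,  0.   ,  2.681]), 'ft_force': array([-0.295,  0.177, -0.457]), 'moment': array([ 0.01 ,  0.024, -0.022]), 'gripper_force': np.float64(0.0), 'finger_gap': np.float64(0.086)}
top {'mtx': array([[347.677 ,   0.    , 256.6755],
       [  0.    , 347.677 , 191.9295],
       [  0.    ,   0.    ,   1.    ]]), 'xyz': array([0.3979, 0.0109, 0.8095]), 'rotation': array([-2.9979,  0.0051, -1.5448])}
top can [(0.61, array([219.2, 250.8,  54.6,  24.5])), (0.56, array([261.4, 158.9,  24.5,  35.8]))]
top bottle [(0.64, array([224.6, 154.9,  28.6,  31. ])), (0.3, array([261.2, 150.4, 124.1,  84.5]))]
top tumbler [(0.68, array([295.4, 161.7,  30.9,  36.5]))]
top trimmer [(0.97, array([262.9, 133.8,  76. ,  32.3]))]
top tray [(0.67, array([262. , 150.8, 117.8,  84.1]))]
top mat [(0.91, array([122.
[... 692 characters left out ...]

side tray [(0.92, array([307.1, 194.5,  83.9,  82.4])), (0.32, array([308.8, 321.5, 110.7,  47.7]))]
side mat [(0.63, array([245.6, 122.8,  82.4,  30.5])), (0.18, array([287.5, 153.2,  20.7,  38.4]))]
side cradle [(0.91, array([305.9, 321.1, 108.3,  49.5]))]
side comb [(0.76, array([217.6, 234.8,  20.4,  32.9]))]
side brush [(0.84, array([209.6, 179.6,  23. ,  34.1]))]
{'mtx': array([[335.3671,   0.    , 255.8282],
       [  0.    , 335.3671, 189.791 ],
       [  0.    ,   0.    ,   1.    ]]), 'hand_eye': array([[ 0.0002, -0.9622, -0.2723,  0.0685],
       [ 1.    ,  0.0002,  0.0002, -0.001 ],
       [-0.0001, -0.2723,  0.9622, -0.1422],
       [ 0.    ,  0.    ,  0.    ,  1.    ]])} 0.0187
```

Run:
```python
import cv2,numpy as np
a=cv2.imread("pics/top0.png")[85:285,60:460]; cv2.imwrite("pics/top0c.png",cv2.resize(a,None,fx=2,fy=2,interpolation=cv2.INTER_CUBIC))
a=cv2.imread("pics/side0.png")[100:360,180:400]; cv2.imwrite("pics/side0c.png",cv2.resize(a,None,fx=2.3,fy=2.3,interpolation=cv2.INTER_CUBIC))
```

```text
(no output)
```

View pics/top0c.png

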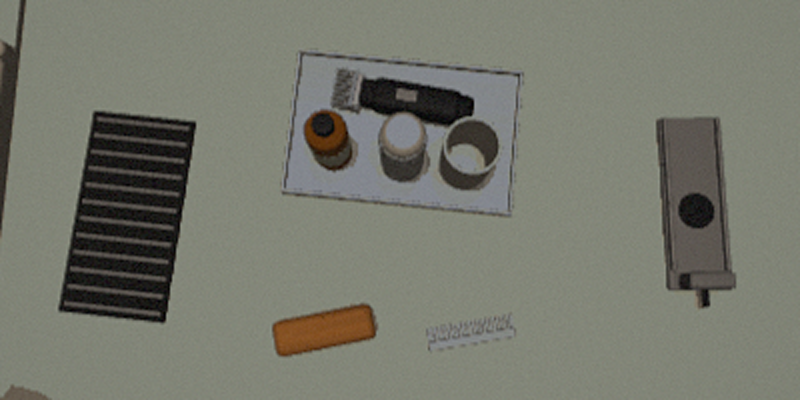

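View pics/side0c.png

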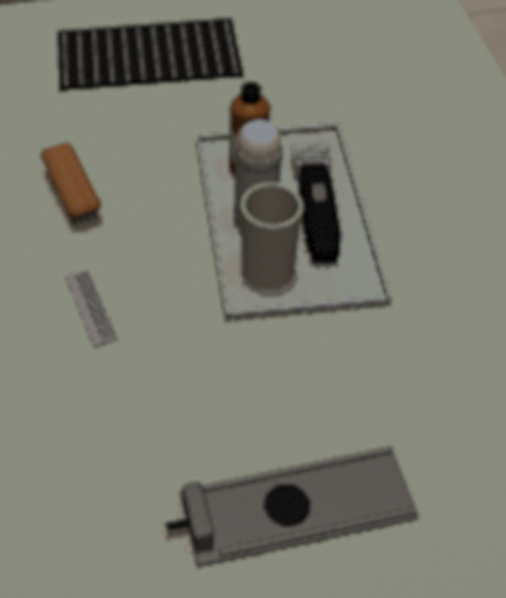

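```bash
cat > lib.py <<'E'
from station import ctrl
import cv2, numpy as np
from scipy.optimize import minimize
from scipy.spatial.transform import Rotation as R
np.set_printoptions(precision=4,suppress=True)
SH={"can":[[(25,0),(25,112)],[(25,112),(22,126),(8,138)]],
"bottle":[[(23,0),(23,97)],[(23,97),(11.5,106),(11.5,126)]],
"tumbler":[[(29,0),(31,104)]]}
def cam(name,st=None):
    i=ctrl.camera_info(name)
    if name=="wrist":
        T=np.eye(4);T[:3,:3]=R.from_euler("xyz",st["tcp_rot"]).as_matrix();T[:3,3]=st["tcp_pos"]
        T=T@i["hand_eye"]
    else:
        T=np.eye(4);T[:3,:3]=R.from_euler("xyz",i["rotation"]).as_matrix();T[:3,3]=i["xyz"]
    return i["mtx"],T
def proj(c,P):
    K,T=c; p=(np.asarray(P)-T[:3,3])@T[:3,:3]@K.T
    return p[:,:2]/p[:,2:]
def unproj(c,uv,z):
    K,T=c; uv=np.atleast_2d(uv); d=np.c_[uv,np.ones(len(uv))]@np.linalg.inv(K).T@T[:3,:3].T
    return T[:3,3]+d*((z-T[2,3])/d[:,2])[:,None]
def pts(name,p):
    a=np.linspace(0,2*np.pi,40); out=[]
    if name=="trimmer":   # p x,y,yaw,z
        c,s=np.cos(p[2]),np.sin(p[2])
        for (x0,x1,w,h0,h1) in [(-67,-44,30,3,31),(-44,44,38,0,34),(44,98,44,2,30)]:
            B=np.array([(x,y,z) for x in(x0,x1) for y in(-w/2,w/2) for z in(h0,h1)])/1e3
            out.append(np.c_[p[0]+c*B[:,0]-s*B[:,1],p[1]+s*B[:,0]+c*B[:,1],p[3]+B[:,2]])
        return out
    for seg in SH[name]:
        out.append(np.vstack([np.c_[p[0]+r/1e3*np.cos(a),p[1]+r/1e3*np.sin(a),0*a+p[-1]+z/1e3] for r,z in seg]))
    return out
def render(c,parts):
    m=np.zeros((384*4,512*4),np.uint8)
    for P in parts:
        h=cv2.convexHull(proj(c,P).astype(np.float32))
        cv2.fillConvexPoly(m,np.round((h+.5)*4*16).astype(np.int32),255,shift=4)
    return cv2.resize(m,(512,384),interpolation=cv2.INTER_AREA)/255.
def fit(name,views,p0,z=None,step=.01):
    """views: list of (cam,mask); p0: x,y[,yaw],z. z fixed unless None"""
    p0=np.array(p0,float)
    full=lambda q: np.r_[q,z] if z is not None else q
    def cost(q):
        e=0
        for c,m in views:
            r=render(c,pts(name,full(q))); e+=np.abs(r-m).sum()/max(m.sum(),1)
        return e/len(views)
    q0=p0[:-1] if z is not None else p0
    S=np.vstack([q0]+[q0+step*(1 if i!=2 or name!="trimmer" else 8)*np.eye(len(q0))[i] for i in range(len(q0))])
    r=minimize(cost,q0,method="Nelder-Mead",options=dict(initial_simplex=S,xatol=1e-4,fatol=1e-4,maxiter=250))
    return r.x,r.fun
def best(camname,name,near=None):
    L=ctrl.trace(camname,name)
    if not L: return None
    if near is None: return L[0]
    return min(L,key=lambda d:np.hypot(*(np.array(d["box"][:2])-near)))
E
python3 - <<'E'
from lib import *
ct,cs=cam("top"),cam("side")
ctrl.grab_frame("top");ctrl.grab_frame("side")
near={"can":[(261,159),(289,177)],"bottle":[(225,155),(290,154)],"tumbler":[(295,162),(300,200)],"trimmer":[(263,134),(319,190)]}
M={}
for n,(a,b) in near.items():
    t=best("top",n,a);s=best("side",n,b);M[n]=(t,s)
    u=unproj(ct,t["box"][:2],.06)[0]
    p0=[u[0],u[1],.004] if n!="trimmer" else [u[0],u[1],1.5,.004]
    print(n,"top",fit(n,[(ct,t["mask"])],p0,z=.004))
    print(n,"side",fit(n,[(cs,s["mask"])],p0,z=.004))
    if n in("tumbler","trimmer"): print(n,"both,z",fit(n,[(ct,t["mask"]),(cs,s["mask"])],p0))
for n,z in[("tray",.014),("mat",.004),("cradle",.0135)]:
    for k,c,nr in(("top",ct,None),("side",cs,None)):
        m=best(k,n,nr)["mask"].astype(np.uint8)
        cn=max(cv2.findContours(m,0,2)[0],key=cv2.contourArea)[:,0]
        P=unproj(c,cn,z)[:,:2]
        r=cv2.minAreaRect((P*1e3).astype(np.float32)); print(n,k,r)
E
```

```text
Traceback (most recent call last):
TypeError: 'NoneType' object is not subscriptable
```

```bash
cat >> lib.py <<'E'
def best(camname,name,near=None,tries=3):
    for k in range(tries):
        L=ctrl.trace(camname,name)
        if near is not None: L=[d for d in L if np.hypot(*(np.array(d["box"][:2])-near))<15]
        if L: return L[0]
        ctrl.grab_frame(camname)
    return None
E
cat > m1.py <<'E'
from lib import *
ct,cs=cam("top"),cam("side")
ctrl.grab_frame("top");ctrl.grab_frame("side")
near={"can":[(261,159),(289,177)],"bottle":[(225,155),(290,154)],"tumbler":[(295,162),(300,200)],"trimmer":[(263,134),(319,190)]}
for n,(a,b) in near.items():
    t=best("top",n,a);s=best("side",n,b)
    u=unproj(ct,a,.06)[0]
    p0=[u[0],u[1],.004] if n!="trimmer" else [u[0],u[1],1.5,.004]
    if t: print(n,"top",fit(n,[(ct,t["mask"])],p0,z=.004))
    if s: print(n,"side",fit(n,[(cs,s["mask"])],p0,z=.004))
    if s and t and n in("tumbler","trimmer"): print(n,"both,z",fit(n,[(ct,t["mask"]),(cs,s["mask"])],p0))
for n,z in[("tray",.014),("mat",.004),("cradle",.0135)]:
    for k,c in(("top",ct),("side",cs)):
        d=best(k,n)
        if not d: continue
        cn=max(cv2.findContours(d["mask"].astype(np.uint8),0,2)[0],key=cv2.contourArea)[:,0]
        P=unproj(c,cn,z)[:,:2]
        print(n,k,cv2.minAreaRect((P*1e3).astype(np.float32)))
E
python3 m1.py
```

```text
can top (array([0.5792, 0.0114]), np.float64(0.05563413484205563))
can side (array([0.5798, 0.0232]), np.float64(0.539704275152684))
bottle top (array([0.5886, 0.0913]), np.float64(0.057281991744066035))
bottle side (array([0.5873, 0.0994]), np.float64(0.897484752255658))
tumbler top (array([ 0.5754, -0.0615]), np.float64(0.036487450548025165))
tumbler side (array([ 0.5747, -0.0591]), np.float64(0.07575080665177464))
tumbler both,z (array([ 0.575 , -0.0613,  0.0053]), np.float64(0.058964715969512776))
trimmer top (array([ 0.6487, -0.003 ,  1.4252]), np.float64(0.1701626631359939))
trimmer side (array([0.6474, 0.0014, 1.4023]), np.float64(0.1676939793549662))
trimmer both,z (array([ 0.6485, -0.0024,  1.4046, -0.0017]), np.float64(0.1695913427371321))
tray top ((614.26513671875, 10.134979248046875), (269.6292419433594, 178.67738342285156), 85.5373764038086)
tray side ((612.94970703125, 7.0215911865234375), (284.5334167480469, 177.83853149414062), 85.41606903076172)
mat top ((507.61737060546875, 329.80975341796875), (125.3523941040039, 240.08892822265625), 84.99034118652344)
mat side ((508.05145263671875, 331.64324951171875), (127.65878295898438, 238.98974609375), 85.09378051757812)
cradle top ((527.3056640625, -330.6167297363281), (217.5978546142578, 77.76616668701172), 1.9072530269622803)
cradle side ((528.549560546875, -335.5494689941406), (78.70236206054688, 218.09161376953125), 89.91075897216797)
```

Call:
apply_moves --steps '[[1,[0,0,0],0.0945],[1,[0,0,0],0.0945],[1,[0,0,0],0.0945],[1,[0,0,0],0.0945],[1,[0,0,0],0.0945],[1,[0,0,0],0.0945],[1,[0,0,0],0.0945],[1,[0,0,0],0.0945]]'

```text
t: 2.8
tcp_pos: [0.2334, 0.4702, 0.2313]
tcp_rot: [-3.142, 0.0, 1.487]
ft_force: [-0.4, -0.1, -1.4]
finger_gap: 0.0855
gripper_force: 0.0
```

```bash
cat > go.py <<'E'
# usage: go.py x y z yawdeg [n] [x y z yaw n ...]: tool-axis units between waypoints, from measured pose; gives per-row and turn
import sys
from lib import *
s=ctrl.state(); p=s["tcp_pos"]; M=R.from_euler("xyz",s["tcp_rot"]).as_matrix(); yaw=np.degrees(np.arctan2(M[1,0],M[0,0]))
print("now",p,"yaw %.2f tilt %.2f gap %.4f F %.1f q6 %.2f q1 %.2f t %.1f"%(yaw,np.degrees(np.arccos(-M[2,2])),s["finger_gap"],s["gripper_force"],s["joint_pos"][5],s["joint_pos"][0],s["t"]), "ft",s["ft_force"])
a=list(map(float,sys.argv[1:]))
for k in range(0,len(a),5):
    t=np.array(a[k:k+3]); d=t-p; c,sn=np.cos(np.radians(yaw)),np.sin(np.radians(yaw))
    u=np.array([c*d[0]+sn*d[1], sn*d[0]-c*d[1], -d[2]])/.25
    dt=-((a[k+3]-yaw+180)%360-180)/90
    n=a[k+4]; print("->",t,"total",u,"turn",round(dt,4)," per row",u/n,round(dt/n,4))
    p,yaw=t,a[k+3]
E
python3 go.py .5795 .0114 .231 85.5 16  .5795 .0114 .078 85.5 8
```

```text
now [0.2334 0.4702 0.2313] yaw 85.20 tilt 0.01 gap 0.0855 F 0.0 q6 2.76 q1 1.11 t 2.8 ft [-0.3938 -0.1069 -1.4232]
-> [0.5795 0.0114 0.231 ] total [-1.7131  1.5328  0.0011] turn -0.0033  per row [-0.1071  0.0958  0.0001] -0.0002
-> [0.5795 0.0114 0.078 ] total [0.    0.    0.612] turn -0.0  per row [0.     0.     0.0765] -0.0
```

Call:
apply_moves --steps '[[1,[-0.107,0.096,0],0],[1,[-0.107,0.096,0],0],[1,[-0.107,0.096,0],0],[1,[-0.107,0.096,0],0],[1,[-0.107,0.096,0],0],[1,[-0.107,0.096,0],0],[1,[-0.107,0.096,0],0],[1,[-0.107,0.096,0],0]]'

```text
t: 3.6
tcp_pos: [0.409, 0.2407, 0.2314]
tcp_rot: [3.141, -0.0, 1.493]
ft_force: [0.2, 1.0, 0.1]
finger_gap: 0.085
gripper_force: 0.0
```

Call:
apply_moves --steps '[[1,[-0.107,0.096,0],0],[1,[-0.107,0.096,0],0],[1,[-0.107,0.096,0],0],[1,[-0.107,0.096,0],0],[1,[-0.107,0.096,0],0],[1,[-0.107,0.096,0],0],[1,[-0.107,0.096,0],0],[1,[-0.107,0.096,0],0]]'

```text
t: 4.4
tcp_pos: [0.5839, 0.0124, 0.2313]
tcp_rot: [3.142, 0.0, 1.493]
ft_force: [-0.1, 0.7, 0.9]
finger_gap: 0.0856
gripper_force: 0.0
```

```bash
cat > wr.py <<'E'
import sys
from lib import *
s=ctrl.state(); im=ctrl.grab_frame("wrist"); c=cam("wrist",s)
cv2.imwrite(f"pics/{sys.argv[1]}.png",im)
P0={"can":[.5793,.0114,.004],"bottle":[.5886,.0913,.004],"tumbler":[.575,-.061,.004],"trimmer":[.6485,-.0024,1.41,.004]}
for n in sys.argv[2:]:
    p=P0[n]; uv=proj(c,np.vstack(pts(n,p))).mean(0)
    L=ctrl.trace("wrist",n); print(n,"expect",uv,[(round(d["confidence"],2),np.round(d["box"])) for d in L[:2]])
    L=[d for d in L if np.hypot(*(d["box"][:2]-uv))<60]
    if L: print("   fit",fit(n,[(c,L[0]["mask"])],p,z=p[-1]), "z free",fit(n,[(c,L[0]["mask"])],p))
E
python3 wr.py w1 can bottle tumbler trimmer; python3 go.py .5795 .0114 .231 85.5 8
```

```text
can expect [250.8121 182.7384] [(0.81, array([247., 181.,  62.,  84.])), (0.32, array([ 85., 240.,  47.,  74.]))]
   fit (array([0.5755, 0.0078]), np.float64(0.02736372425076225)) z free (array([0.5756, 0.0082, 0.0053]), np.float64(0.026641877990134108))
bottle expect [254.483   79.9683] [(0.75, array([250.,  83.,  57.,  59.]))]
   fit (array([0.5855, 0.0901]), np.float64(0.028020593712345273)) z free (array([0.5855, 0.0903, 0.001 ]), np.float64(0.020714207470697778))
tumbler expect [253.3016 241.2015] [(0.91, array([251., 253.,  73.,  88.]))]
   fit (array([ 0.5723, -0.0629]), np.float64(0.19304243475366473)) z free (array([ 0.5721, -0.0669, -0.0023]), np.float64(0.17957753572726837))
trimmer expect [317.7647 162.8653] [(0.87, array([319., 155.,  55., 156.]))]
   fit (array([ 0.6437, -0.0065,  1.4271]), np.float64(0.16010052207056674)) z free (array([ 0.6471, -0.0067,  1.4113, -0.0168]), np.float64(0.09567714834051348))
now [0.5828 0.0137 0.231 ] yaw 85.52 tilt 0.05 gap 0.0850 F 0.0 q6 1.67 q1 0.02 t 4.7 ft [-0.7223  0.7361 -0.4368]
-> [0.5795 0.0114 0.231 ] total [-0.0104 -0.0125  0.0001] turn 0.0003  per row [-0.0013 -0.0016  0.    ] 0.0
```

View pics/w1.png

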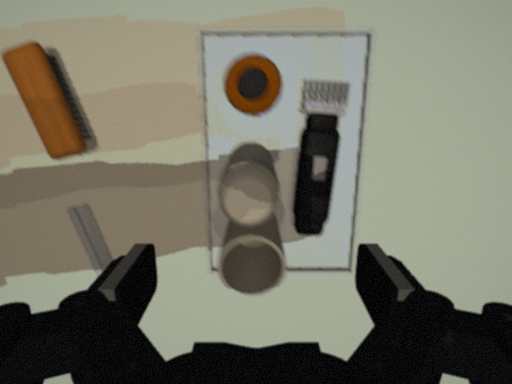

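Call:
apply_moves --steps '[[1,[-0.018,-0.026,0.04],0],[1,[0,0,0.1],0],[1,[0,0,0.1],0],[1,[0,0,0.1],0],[1,[0,0,0.1],0],[1,[0,0,0.1],0],[1,[0,0,0.072],0],[1,[0,0,0],0]]'

```text
t: 5.45
tcp_pos: [0.574, 0.0108, 0.0763]
tcp_rot: [-3.137, 0.0, 1.495]
ft_force: [0.3, 0.3, 0.9]
finger_gap: 0.0856
gripper_force: 0.0
```

Call:
apply_moves --steps '[[-1,[0,0,0],0],[-1,[0,0,0],0],[-1,[0,0,0],0],[-1,[0,0,0],0],[-1,[0,0,0],0],[-1,[0,0,0],0],[-1,[0,0,0],0],[-1,[0,0,0],0]]'

```text
t: 6.25
tcp_pos: [0.5769, 0.01, 0.08]
tcp_rot: [3.139, -0.0, 1.493]
ft_force: [-2.6, 1.0, 7.5]
finger_gap: 0.0489
gripper_force: 61.3
```

```bash
python3 go.py .5762 .009 .26 85.5 6 .510 .357 .26 85.5 12 .510 .357 .080 85.5 8
```

```text
now [0.5769 0.01   0.08  ] yaw 85.57 tilt 0.13 gap 0.0489 F 61.3 q6 1.67 q1 0.02 t 6.2 ft [-2.5611  0.9636  7.4848]
-> [0.5762 0.009  0.26  ] total [-0.0041 -0.0026 -0.7199] turn 0.0007  per row [-0.0007 -0.0004 -0.12  ] 0.0001
-> [0.51  0.357 0.26 ] total [ 1.3669 -0.3732 -0.    ] turn -0.0  per row [ 0.1139 -0.0311 -0.    ] -0.0
-> [0.51  0.357 0.08 ] total [0.   0.   0.72] turn -0.0  per row [0.   0.   0.09] -0.0
```

Call:
apply_moves --steps '[[-1,[0,0,-0.04],0],[-1,[0,0,-0.08],0],[-1,[0,0,-0.12],0],[-1,[0,0,-0.12],0],[-1,[0,0,-0.12],0],[-1,[0,0,-0.12],0],[-1,[0,0,-0.08],0],[-1,[0,0,-0.04],0]]'

```text
t: 7.05
tcp_pos: [0.5768, 0.0097, 0.2612]
tcp_rot: [3.138, -0.0, 1.493]
ft_force: [0.6, 0.9, -3.1]
finger_gap: 0.0487
gripper_force: 62.6
```

Call:
apply_moves --steps '[[-1,[0.05,-0.012,0],0],[-1,[0.08,-0.022,0],0],[-1,[0.1,-0.028,0],0],[-1,[0.1,-0.028,0],0],[-1,[0.1,-0.028,0],0],[-1,[0.1,-0.028,0],0],[-1,[0.1,-0.028,0],0],[-1,[0.1,-0.028,0],0]]'

```text
t: 7.85
tcp_pos: [0.5389, 0.1971, 0.2571]
tcp_rot: [-3.14, 0.001, 1.494]
ft_force: [1.1, 0.1, -3.2]
finger_gap: 0.0488
gripper_force: 62.6
```

Call:
apply_moves --steps '[[-1,[0.1,-0.028,0],0],[-1,[0.1,-0.028,0],0],[-1,[0.1,-0.028,0],0],[-1,[0.1,-0.028,0],0],[-1,[0.1,-0.028,0],0],[-1,[0.08,-0.018,0],0],[-1,[0.047,-0.013,0],0],[-1,[0,0,0],0]]'

```text
t: 8.65
tcp_pos: [0.5086, 0.3566, 0.2571]
tcp_rot: [-3.14, 0.001, 1.495]
ft_force: [-0.3, 0.7, -2.0]
finger_gap: 0.0484
gripper_force: 62.5
```

Call:
apply_moves --steps '[[-1,[0,0,0.06],0],[-1,[0,0,0.12],0],[-1,[0,0,0.14],0],[-1,[0,0,0.14],0],[-1,[0,0,0.12],0],[-1,[0,0,0.08],0],[-1,[0,0,0.04],0],[-1,[0,0,0.012],0]]'

```text
t: 9.45
tcp_pos: [0.5089, 0.3542, 0.0801]
tcp_rot: [-3.14, 0.001, 1.493]
ft_force: [-7.4, -3.3, 18.0]
finger_gap: 0.0486
gripper_force: 64.5
```

```bash
python3 go.py .510 .357 .08 85.5 6
```

```text
now [0.5089 0.3542 0.0801] yaw 85.52 tilt 0.11 gap 0.0486 F 64.5 q6 2.26 q1 0.61 t 9.4 ft [-7.3715 -3.3447 17.9954]
-> [0.51  0.357 0.08 ] total [0.0116 0.0036 0.0005] turn 0.0003  per row [0.0019 0.0006 0.0001] 0.0
```

Call:
apply_moves --steps '[[1,[0,0,0],0],[1,[0,0,0],0],[1,[0,0,0],0],[1,[0,0,0],0],[1,[0,0,0],0],[1,[0,0,0],0],[1,[0,0,0],0],[1,[0,0,0],0]]'

```text
t: 10.25
tcp_pos: [0.5096, 0.3552, 0.0802]
tcp_rot: [-3.142, 0.0, 1.493]
ft_force: [-0.2, -1.2, -0.8]
finger_gap: 0.0857
gripper_force: 0.0
```

Call:
apply_moves --steps '[[1,[0,0,-0.06],0],[1,[0,0,-0.1],0],[1,[0,0,-0.14],0],[1,[0,0,-0.14],0],[1,[0,0,-0.14],0],[1,[0,0,-0.14],0],[1,[0,0,0],0],[1,[0,0,0],0]]'

```text
t: 11.05
tcp_pos: [0.5099, 0.3555, 0.2609]
tcp_rot: [3.14, -0.001, 1.493]
ft_force: [-0.0, -0.6, -0.3]
finger_gap: 0.0854
gripper_force: 0.0
```

```bash
python3 wr.py w2 ; python3 go.py  .586 .0905 .26 85.5 10 .586 .0905 .063 85.5 8
```

```text
now [0.5095 0.3552 0.2598] yaw 85.56 tilt 0.03 gap 0.0852 F 0.0 q6 2.26 q1 0.61 t 11.1 ft [-0.5382  0.2336 -0.4097]
-> [0.586  0.0905 0.26  ] total [-1.0318  0.3872 -0.0009] turn 0.0007  per row [-0.1032  0.0387 -0.0001] 0.0001
-> [0.586  0.0905 0.063 ] total [0.    0.    0.788] turn -0.0  per row [0.     0.     0.0985] -0.0
```

View pics/w2.png

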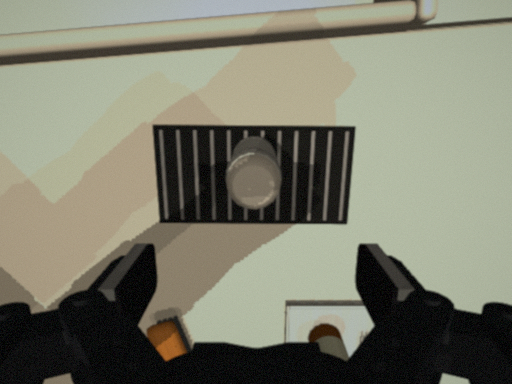

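Call:
apply_moves --steps '[[1,[-0.129,0.0484,0],0],[1,[-0.129,0.0484,0],0],[1,[-0.129,0.0484,0],0],[1,[-0.129,0.0484,0],0],[1,[-0.129,0.0484,0],0],[1,[-0.129,0.0484,0],0],[1,[-0.129,0.0484,0],0],[1,[-0.129,0.0484,0],0]]'

```text
t: 11.9
tcp_pos: [0.5857, 0.089, 0.2587]
tcp_rot: [-3.139, 0.001, 1.493]
ft_force: [0.8, 1.1, 0.7]
finger_gap: 0.0856
gripper_force: 0.0
```

Call:
apply_moves --steps '[[1,[0,0,0],0],[1,[0,0,0.1],0],[1,[0,0,0.14],0],[1,[0,0,0.14],0],[1,[0,0,0.14],0],[1,[0,0,0.14],0],[1,[0,0,0.1],0],[1,[0,0,0.028],0]]'

```text
t: 12.7
tcp_pos: [0.5831, 0.0907, 0.0594]
tcp_rot: [-3.135, 0.001, 1.494]
ft_force: [0.2, 0.2, 0.2]
finger_gap: 0.0852
gripper_force: 0.0
```

Call:
apply_moves --steps '[[-1,[0,0,0],0],[-1,[0,0,0],0],[-1,[0,0,0],0],[-1,[0,0,0],0],[-1,[0,0,0],0],[-1,[0,0,0],0],[-1,[0,0,0],0],[-1,[0,0,0],0]]'

```text
t: 13.5
tcp_pos: [0.5869, 0.0907, 0.065]
tcp_rot: [3.139, -0.001, 1.493]
ft_force: [-0.9, -0.1, 6.4]
finger_gap: 0.045
gripper_force: 61.1
```

```bash
python3 go.py  .586 .0905 .26 85.5 10 .436 .311 .26 85.5 10 .436 .311 .063 85.5 8
```

```text
now [0.5869 0.0907 0.065 ] yaw 85.56 tilt 0.15 gap 0.0450 F 61.1 q6 1.80 q1 0.15 t 13.5 ft [-0.8996 -0.0859  6.415 ]
-> [0.586  0.0905 0.26  ] total [-0.0012 -0.0037 -0.78  ] turn 0.0007  per row [-0.0001 -0.0004 -0.078 ] 0.0001
-> [0.436 0.311 0.26 ] total [ 0.8322 -0.6674 -0.    ] turn -0.0  per row [ 0.0832 -0.0667 -0.    ] -0.0
-> [0.436 0.311 0.063] total [0.    0.    0.788] turn -0.0  per row [0.     0.     0.0985] -0.0
```

Call:
apply_moves --steps '[[-1,[0,0,-0.04],0],[-1,[0,0,-0.1],0],[-1,[0,0,-0.14],0],[-1,[0,0,-0.14],0],[-1,[0,0,-0.14],0],[-1,[0,0,-0.12],0],[-1,[0,0,-0.08],0],[-1,[0,0,-0.028],0]]'

```text
t: 14.3
tcp_pos: [0.5869, 0.0906, 0.2635]
tcp_rot: [3.137, -0.001, 1.493]
ft_force: [-0.0, 0.4, -2.8]
finger_gap: 0.0448
gripper_force: 61.7
```

Call:
apply_moves --steps '[[-1,[0.04,-0.03,0],0],[-1,[0.06,-0.05,0],0],[-1,[0.08,-0.06,0],0],[-1,[0.08,-0.07,0],0],[-1,[0.08,-0.07,0],0],[-1,[0.08,-0.06,0],0],[-1,[0.08,-0.06,0],0],[-1,[0.08,-0.06,0],0]]'

```text
t: 15.1
tcp_pos: [0.4807, 0.2449, 0.2588]
tcp_rot: [-3.139, 0.001, 1.494]
ft_force: [0.2, 1.2, -2.7]
finger_gap: 0.0448
gripper_force: 61.7
```

Call:
apply_moves --steps '[[-1,[0.08,-0.06,0],0],[-1,[0.08,-0.06,0],0],[-1,[0.06,-0.05,0],0],[-1,[0.032,-0.037,0],0],[-1,[0,0,0],0],[-1,[0,0,0.06],0],[-1,[0,0,0.12],0],[-1,[0,0,0.14],0]]'

```text
t: 15.9
tcp_pos: [0.4365, 0.3105, 0.1798]
tcp_rot: [3.14, -0.001, 1.493]
ft_force: [-0.4, 0.9, -2.5]
finger_gap: 0.0449
gripper_force: 61.8
```

Call:
apply_moves --steps '[[-1,[0,0,0.14],0],[-1,[0,0,0.14],0],[-1,[0,0,0.08],0],[-1,[0,0,0.05],0],[-1,[0,0,0.03],0],[-1,[0,0,0.014],0],[-1,[0,0,0.006],0],[-1,[0,0,0],0]]'

```text
t: 16.7
tcp_pos: [0.4363, 0.3109, 0.0657]
tcp_rot: [3.141, -0.0, 1.493]
ft_force: [-1.1, 0.4, -1.7]
finger_gap: 0.0444
gripper_force: 61.7
```

```bash
python3 go.py  .436 .311 .063 85.5 10
```

```text
now [0.4363 0.3109 0.0657] yaw 85.55 tilt 0.04 gap 0.0444 F 61.7 q6 2.27 q1 0.62 t 16.7 ft [-1.1021  0.4413 -1.6606]
-> [0.436 0.311 0.063] total [ 0.0005 -0.0012  0.0108] turn 0.0006  per row [ 0.     -0.0001  0.0011] 0.0001
```

Call:
apply_moves --steps '[[-1,[0,0,0.003],0],[-1,[0,0,0.003],0],[-1,[0,0,0.002],0],[-1,[0,0,0],0],[-1,[0,0,0],0],[-1,[0,0,0],0],[-1,[0,0,0],0],[-1,[0,0,0],0]]'

```text
t: 17.5
tcp_pos: [0.4364, 0.3112, 0.065]
tcp_rot: [3.14, -0.001, 1.493]
ft_force: [-3.1, -0.9, 10.4]
finger_gap: 0.0445
gripper_force: 63.1
```

Call:
apply_moves --steps '[[1,[0,0,0],0],[1,[0,0,0],0],[1,[0,0,0],0],[1,[0,0,0],0],[1,[0,0,0],0],[1,[0,0,0],0],[1,[0,0,0],0],[1,[0,0,0],0]]'

```text
t: 18.3
tcp_pos: [0.436, 0.3108, 0.0632]
tcp_rot: [-3.141, 0.0, 1.493]
ft_force: [-0.6, 0.2, -0.4]
finger_gap: 0.0857
gripper_force: 0.0
```

Call:
apply_moves --steps '[[1,[0,0,-0.06],0],[1,[0,0,-0.1],0],[1,[0,0,-0.14],0],[1,[0,0,-0.14],0],[1,[0,0,-0.14],0],[1,[0,0,-0.14],0],[1,[0,0,-0.068],0],[1,[0,0,0],0]]'

```text
t: 19.1
tcp_pos: [0.437, 0.3115, 0.263]
tcp_rot: [3.138, -0.003, 1.493]
ft_force: [-0.3, 0.0, -0.1]
finger_gap: 0.0855
gripper_force: 0.0
```

```bash
python3 wr.py w3 ; python3 go.py  .573 -.0635 .26 85.5 12 .573 -.0635 .06 85.5 8 .580 .298 .26 85.5 12
```

```text
now [0.4365 0.3111 0.2612] yaw 85.56 tilt 0.12 gap 0.0855 F 0.0 q6 2.27 q1 0.62 t 19.1 ft [-0.2328  0.4018 -0.3975]
-> [ 0.573  -0.0635  0.26  ] total [-1.4516  0.6606  0.0047] turn 0.0006  per row [-0.121   0.0551  0.0004] 0.0001
-> [ 0.573  -0.0635  0.06  ] total [0.  0.  0.8] turn -0.0  per row [0.  0.  0.1] -0.0
-> [0.58  0.298 0.26 ] total [ 1.4437 -0.0855 -0.8   ] turn -0.0  per row [ 0.1203 -0.0071 -0.0667] -0.0
```

Call:
apply_moves --steps '[[1,[-0.121,0.055,0],0],[1,[-0.121,0.055,0],0],[1,[-0.121,0.055,0],0],[1,[-0.121,0.055,0],0],[1,[-0.121,0.055,0],0],[1,[-0.121,0.055,0],0],[1,[-0.121,0.055,0],0],[1,[-0.121,0.055,0],0]]'

```text
t: 19.95
tcp_pos: [0.5266, 0.0596, 0.2588]
tcp_rot: [-3.139, 0.0, 1.493]
ft_force: [-0.3, 0.0, -0.5]
finger_gap: 0.0851
gripper_force: 0.0
```

Call:
apply_moves --steps '[[1,[-0.121,0.055,0],0],[1,[-0.121,0.055,0],0],[1,[-0.121,0.055,0],0],[1,[-0.12,0.055,0],0],[1,[0,0,0],0],[1,[0,0,0],0],[1,[0,0,0],0],[1,[0,0,0],0]]'

```text
t: 20.75
tcp_pos: [0.572, -0.0627, 0.2601]
tcp_rot: [-3.141, -0.0, 1.494]
ft_force: [0.0, -0.2, -0.4]
finger_gap: 0.0853
gripper_force: 0.0
```

```bash
python3 wr.py w4 tumbler trimmer; python3 go.py  .573 -.0635 .26 85.5 1 .573 -.0635 .06 85.5 8
python3 - <<'E'
import cv2
a,b=cv2.imread("pics/w3.png"),cv2.imread("pics/w4.png")
cv2.imwrite("pics/w34.png",cv2.resize(cv2.hconcat([a,b]),(800,300),interpolation=cv2.INTER_AREA))
E
```

```text
tumbler expect [259.443  161.3918] [(0.92, array([257., 168.,  71.,  76.])), (0.59, array([288., 102., 167., 204.]))]
   fit (array([ 0.5722, -0.063 ]), np.float64(0.023984100682526526)) z free (array([ 0.5722, -0.0638,  0.0014]), np.float64(0.019587130626898645))
trimmer expect [322.4105  89.3747] [(0.78, array([324.,  80.,  58., 160.])), (0.73, array([61., 40., 76., 77.]))]
   fit (array([ 0.6438, -0.0036,  1.4167]), np.float64(0.10804961984793916)) z free (array([ 0.6463, -0.006 ,  1.4155, -0.0103]), np.float64(0.07641008403361345))
now [ 0.5723 -0.0628  0.2605] yaw 85.62 tilt 0.01 gap 0.0852 F 0.0 q6 1.54 q1 -0.11 t 20.9 ft [-0.5674 -0.3086 -0.53  ]
-> [ 0.573  -0.0635  0.26  ] total [-0.0024  0.0032  0.0018] turn 0.0014  per row [-0.0024  0.0032  0.0018] 0.0014
-> [ 0.573  -0.0635  0.06  ] total [0.  0.  0.8] turn -0.0  per row [0.  0.  0.1] -0.0
```

View pics/w34.png

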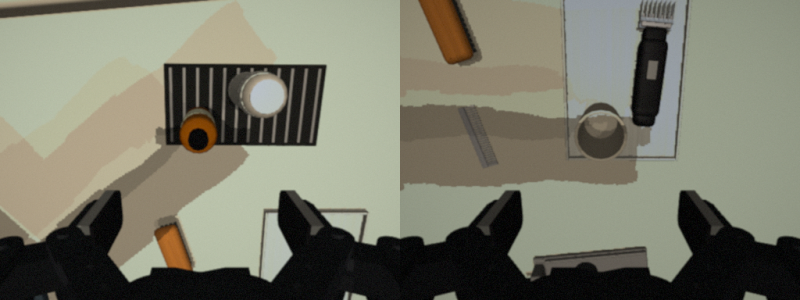

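Call:
apply_moves --steps '[[1,[0,0,0.06],0],[1,[0,0,0.12],0],[1,[0,0,0.14],0],[1,[0,0,0.14],0],[1,[0,0,0.14],0],[1,[0,0,0.1],0],[1,[0,0,0.07],0],[1,[0,0,0.03],0]]'

```text
t: 21.7
tcp_pos: [0.5713, -0.0631, 0.0586]
tcp_rot: [-3.139, -0.0, 1.494]
ft_force: [-0.4, 0.1, -0.7]
finger_gap: 0.0852
gripper_force: 0.0
```

Call:
apply_moves --steps '[[-1,[0,0,0],0],[-1,[0,0,0],0],[-1,[0,0,0],0],[-1,[0,0,0],0],[-1,[0,0,0],0],[-1,[0,0,0],0],[-1,[0,0,0],0],[-1,[0,0,0],0]]'

```text
t: 22.5
tcp_pos: [0.573, -0.0637, 0.0614]
tcp_rot: [3.14, 0.0, 1.493]
ft_force: [-1.6, 0.4, 7.0]
finger_gap: 0.0595
gripper_force: 65.2
```

Call:
apply_moves --steps '[[-1,[0,0,-0.04],0],[-1,[0,0,-0.1],0],[-1,[0,0,-0.14],0],[-1,[0,0,-0.14],0],[-1,[0,0,-0.14],0],[-1,[0,0,-0.12],0],[-1,[0,0,-0.08],0],[-1,[0,0,-0.04],0]]'

```text
t: 23.3
tcp_pos: [0.5728, -0.0638, 0.2628]
tcp_rot: [3.139, 0.0, 1.493]
ft_force: [-0.3, 0.3, -3.4]
finger_gap: 0.0592
gripper_force: 65.6
```

```bash
python3 go.py  .580 .298 .26 85.5 14
```

```text
now [ 0.5728 -0.0638  0.2628] yaw 85.55 tilt 0.16 gap 0.0592 F 65.6 q6 1.54 q1 -0.11 t 23.3 ft [-0.3384  0.3309 -3.3553]
-> [0.58  0.298 0.26 ] total [ 1.445  -0.0837  0.0112] turn 0.0006  per row [ 0.1032 -0.006   0.0008] 0.0
```

Call:
apply_moves --steps '[[-1,[0.05,-0.002,0],0],[-1,[0.08,-0.006,0],0],[-1,[0.11,-0.006,0],0],[-1,[0.12,-0.007,0],0],[-1,[0.12,-0.007,0],0],[-1,[0.12,-0.007,0],0],[-1,[0.12,-0.007,0],0],[-1,[0.12,-0.007,0],0]]'

```text
t: 24.1
tcp_pos: [0.5755, 0.1485, 0.2587]
tcp_rot: [-3.139, 0.001, 1.494]
ft_force: [1.2, -0.4, -2.5]
finger_gap: 0.0592
gripper_force: 65.6
```

Call:
apply_moves --steps '[[-1,[0.12,-0.007,0],0],[-1,[0.12,-0.007,0],0],[-1,[0.12,-0.007,0],0],[-1,[0.12,-0.007,0],0],[-1,[0.08,-0.005,0],0],[-1,[0.045,-0.002,0],0],[-1,[0,0,0.06],0],[-1,[0,0,0.12],0]]'

```text
t: 24.9
tcp_pos: [0.5803, 0.2988, 0.2163]
tcp_rot: [3.139, -0.001, 1.494]
ft_force: [-0.0, 0.7, -2.2]
finger_gap: 0.0595
gripper_force: 65.6
```

Call:
apply_moves --steps '[[-1,[0,0,0.14],0],[-1,[0,0,0.14],0],[-1,[0,0,0.14],0],[-1,[0,0,0.08],0],[-1,[0,0,0.06],0],[-1,[0,0,0.03],0],[-1,[0,0,0.014],0],[-1,[0,0,0.008],0]]'

```text
t: 25.7
tcp_pos: [0.5797, 0.298, 0.0625]
tcp_rot: [3.141, -0.0, 1.493]
ft_force: [-0.1, -0.6, -1.6]
finger_gap: 0.0595
gripper_force: 65.5
```

Call:
apply_moves --steps '[[-1,[0,0,0.002],0],[-1,[0,0,0.002],0],[-1,[0,0,0.002],0],[-1,[0,0,0],0],[-1,[0,0,0],0],[-1,[0,0,0],0],[-1,[0,0,0],0],[-1,[0,0,0],0]]'

```text
t: 26.5
tcp_pos: [0.5798, 0.2983, 0.0614]
tcp_rot: [3.141, -0.001, 1.493]
ft_force: [-1.5, -0.2, 5.5]
finger_gap: 0.0594
gripper_force: 66.1
```

Call:
apply_moves --steps '[[1,[0,0,0],0],[1,[0,0,0],0],[1,[0,0,0],0],[1,[0,0,0],0],[1,[0,0,0],0],[1,[0,0,0],0],[1,[0,0,0],0],[1,[0,0,0],0]]'

```text
t: 27.3
tcp_pos: [0.5794, 0.2981, 0.0608]
tcp_rot: [-3.142, 0.0, 1.493]
ft_force: [-0.4, -0.2, -0.2]
finger_gap: 0.085
gripper_force: 0.0
```

Call:
apply_moves --steps '[[1,[0,0,-0.058],0],[1,[0,0,-0.1],0],[1,[0,0,-0.14],0],[1,[0,0,-0.14],0],[1,[0,0,-0.14],0],[1,[0,0,-0.14],0],[1,[0,0,-0.08],0],[1,[0,0,0],0]]'

```text
t: 28.1
tcp_pos: [0.5806, 0.2987, 0.2639]
tcp_rot: [3.137, -0.003, 1.493]
ft_force: [-0.6, -0.5, -0.6]
finger_gap: 0.0852
gripper_force: 0.0
```

```bash
python3 wr.py w5; python3 go.py  .645 -.06 .26 81.1 12 .646 -.005 .2 81.1 8
```

```text
now [0.58   0.2984 0.2616] yaw 85.55 tilt 0.16 gap 0.0855 F 0.0 q6 2.12 q1 0.48 t 28.1 ft [ 0.5037  0.4535 -0.5162]
-> [ 0.645 -0.06   0.26 ] total [-1.4093  0.3702  0.0066] turn 0.0495  per row [-0.1174  0.0309  0.0005] 0.0041
-> [ 0.646 -0.005  0.2  ] total [ 0.218  -0.0301  0.24  ] turn -0.0  per row [ 0.0272 -0.0038  0.03  ] -0.0
```

View pics/w5.png

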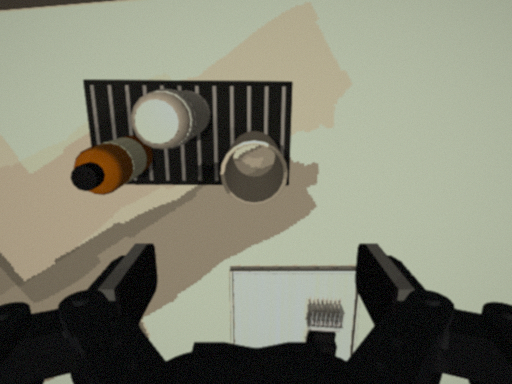

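Call:
apply_moves --steps '[[1,[-0.117,0.031,0],0],[1,[-0.117,0.031,0],0],[1,[-0.117,0.031,0],0],[1,[-0.117,0.031,0],0],[1,[-0.117,0.031,0],0],[1,[-0.117,0.031,0],0],[1,[-0.117,0.031,0],0],[1,[-0.117,0.031,0],0]]'

```text
t: 28.95
tcp_pos: [0.6227, 0.0588, 0.2587]
tcp_rot: [-3.139, 0.0, 1.493]
ft_force: [0.3, -0.3, -0.3]
finger_gap: 0.0855
gripper_force: 0.0
```

Call:
apply_moves --steps '[[1,[-0.117,0.031,0],0],[1,[-0.117,0.031,0],0],[1,[-0.117,0.031,0],0],[1,[-0.117,0.031,0],0],[1,[0,0,0],0.05],[1,[0,0,0],0],[1,[0,0,0],0],[1,[0,0,0],0]]'

```text
t: 29.75
tcp_pos: [0.6447, -0.0583, 0.2598]
tcp_rot: [-3.141, 0.0, 1.417]
ft_force: [-0.6, -0.5, 0.2]
finger_gap: 0.0852
gripper_force: 0.0
```

```bash
python3 wr.py w6 trimmer; python3 go.py .646 -.005 .2 81.1 8
```

```text
trimmer expect [251.524   98.8857] [(0.67, array([249.,  91.,  46., 158.]))]
   fit (array([ 0.6442, -0.0082,  1.4146]), np.float64(0.2030163599182004)) z free (array([ 0.6439, -0.0073,  1.4168, -0.0091]), np.float64(0.17312417298207627))
now [ 0.6449 -0.0583  0.2602] yaw 81.17 tilt 0.02 gap 0.0852 F 0.0 q6 1.63 q1 -0.09 t 29.9 ft [ 0.276  -0.3392  0.1836]
-> [ 0.646 -0.005  0.2  ] total [ 0.2114 -0.0283  0.2406] turn 0.0008  per row [ 0.0264 -0.0035  0.0301] 0.0001
```

Call:
apply_moves --steps '[[0.3,[0.044,-0.006,0.05],0],[0.3,[0.044,-0.006,0.05],0],[0.3,[0.044,-0.006,0.05],0],[0.3,[0.044,-0.006,0.05],0],[0.3,[0.042,-0.006,0.04],0],[0.3,[0,0,0],0],[0.3,[0,0,0],0],[0.3,[0,0,0],0]]'

```text
t: 30.65
tcp_pos: [0.6464, -0.0043, 0.2011]
tcp_rot: [3.14, 0.0, 1.415]
ft_force: [0.5, -0.2, -0.6]
finger_gap: 0.0553
gripper_force: 0.0
```

```bash
python3 wr.py w7 trimmer; python3 go.py .646 -.005 .011 81.1 8
```

```text
trimmer expect [257.3199 156.4936] [(0.97, array([254., 149.,  48., 171.]))]
   fit (array([ 0.6424, -0.0201,  1.4143]), np.float64(0.2652057289346834)) z free (array([ 0.6424, -0.0209,  1.4282, -0.0398]), np.float64(0.13539342709993304))
now [ 0.6464 -0.0045  0.201 ] yaw 81.03 tilt 0.06 gap 0.0556 F 0.0 q6 1.72 q1 -0.01 t 30.8 ft [-0.7106  0.4451  0.4885]
-> [ 0.646 -0.005  0.011] total [-0.0023 -0.0011  0.76  ] turn -0.0007  per row [-0.0003 -0.0001  0.095 ] -0.0001
```

View pics/w7.png

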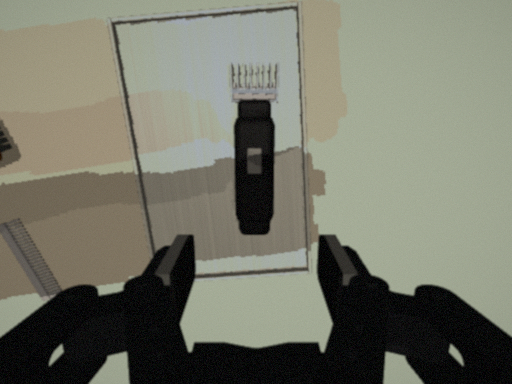

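Run:
```python
from lib import *
S6=dict(tcp_pos=np.array([.6448,-.0583,.2600]),tcp_rot=np.array([np.pi,0,1.4165])); S7=dict(tcp_pos=np.array([.6464,-.0044,.2010]),tcp_rot=np.array([np.pi,0,1.415]))
c6,c7=cam("wrist",S6),cam("wrist",S7)
out={}
for nm,c in(("w6",c6),("w7",c7)):
    im=cv2.imread(f"pics/{nm}.png").astype(int).sum(2)
    d=(im<110).astype(np.uint8); n,l,st,ce=cv2.connectedComponentsWithStats(d)
    k=[i for i in range(1,n) if 1500<st[i,4]<9000 and 200<ce[i,0]<300 and ce[i,1]<200]
    for i in k:
        print(nm,st[i],ce[i]); rows=[(r,np.where(l[r]==i)[0]) for r in range(st[i,1],st[i,1]+st[i,3],6)]
        print([(r,x.min(),x.max()) for r,x in rows if len(x)])
        out[nm]=(st[i,1]-.5,st[i,1]+st[i,3]-.5,ce[i,0])
    for e in (0,1):
        for z in(.02,.038): print(nm,"front" if e==0 else "tail",z,unproj(c,[out[nm][2],out[nm][e]],z))
# stereo
for e in(0,1):
    f=lambda z: (unproj(c6,[out["w6"][2],out["w6"][e]],z)-unproj(c7,[out["w7"][2],out["w7"][e]],z))[0,1]
    a,b=f(0),f(.04); print("stereo z",e,.04*a/(a-b))
```

```text
w6 [ 232   46   34  124 3505] [248.4311 107.5355]
[(46, np.int64(236), np.int64(260)), (52, np.int64(235), np.int64(261)), (58, np.int64(235), np.int64(262)), (64, np.int64(233), np.int64(263)), (70, np.int64(232), np.int64(265)), (76, np.int64(232), np.int64(265)), (82, np.int64(232), np.int64(265)), (88, np.int64(232), np.int64(265)), (94, np.int64(232), np.int64(264)), (100, np.int64(232), np.int64(264)), (106, np.int64(232), np.int64(264)), (112, np.int64(233), np.int64(264)), (118, np.int64(233), np.int64(264)), (124, np.int64(233), np.int64(264)), (130, np.int64(233), np.int64(264)), (136, np.int64(233), np.int64(264)), (142, np.int64(233), np.int64(264)), (148, np.int64(233), np.int64(264)), (154, np.int64(234), np.int64(263)), (160, np.int64(236), np.int64(261)), (166, np.int64(237), np.int64(261))]
w6 front 0.02 [[0.6553 0.0596 0.02  ]]
w6 front 0.038 [[0.6553 0.0572 0.038 ]]
w6 tail 0.02 [[ 0.634  -0.0725  0.02  ]]
w6 tail 0.038 [[ 0.635  -0.0687  0.038 ]]
w7 [ 235  100   39  134 4354] [254.0117 166.8714]
[(100, np.int64(252), np.int64(265)), (106, np.int64(239), np.int64(2
[... 306 characters left out ...]
, np.int64(235), np.int64(273)), (166, np.int64(236), np.int64(272)), (172, np.int64(235), np.int64(272)), (178, np.int64(236), np.int64(272)), (184, np.int64(236), np.int64(272)), (190, np.int64(236), np.int64(272)), (196, np.int64(236), np.int64(272)), (202, np.int64(236), np.int64(272)), (208, np.int64(236), np.int64(272)), (214, np.int64(237), np.int64(272)), (220, np.int64(239), np.int64(269)), (226, np.int64(240), np.int64(268)), (232, np.int64(242), np.int64(267))]
w7 front 0.02 [[0.6548 0.0589 0.02  ]]
w7 front 0.038 [[0.6549 0.0591 0.038 ]]
w7 tail 0.02 [[ 0.6337 -0.074   0.02  ]]
w7 tail 0.038 [[ 0.635  -0.0664  0.038 ]]
stereo z 0 0.02488029753463558
stereo z 1 0.02737245838969243
```

Call:
apply_moves --steps '[[0.3,[0,-0.005,0.08],0],[0.3,[0,0,0.14],0],[0.3,[0,0,0.14],0],[0.3,[0,0,0.14],0],[0.3,[0,0,0.12],0],[0.3,[0,0,0.08],0],[0.3,[0,0,0.04],0],[0.3,[0,0,0.02],0]]'

```text
t: 31.55
tcp_pos: [0.6447, -0.0041, 0.0098]
tcp_rot: [-3.141, 0.0, 1.414]
ft_force: [-0.1, -0.5, 0.4]
finger_gap: 0.0556
gripper_force: 0.0
```

Call:
apply_moves --steps '[[-1,[0,0,0],0],[-1,[0,0,0],0],[-1,[0,0,0],0],[-1,[0,0,0],0],[-1,[0,0,0],0],[-1,[0,0,0],0],[-1,[0,0,0],0],[-1,[0,0,0],0]]'

```text
t: 32.35
tcp_pos: [0.6454, -0.0038, 0.0112]
tcp_rot: [3.14, -0.0, 1.415]
ft_force: [-0.4, 0.3, 6.8]
finger_gap: 0.037
gripper_force: 61.6
```

```bash
python3 go.py .645 -.005 .16 81.1 8 .645 -.005 .16 0 8 .527 -.25 .2 0 8
```

```text
now [ 0.6454 -0.0038  0.0112] yaw 81.06 tilt 0.08 gap 0.0370 F 61.6 q6 1.72 q1 -0.01 t 32.4 ft [-0.4129  0.2589  6.7718]
-> [ 0.645 -0.005  0.16 ] total [-0.0048 -0.0007 -0.5951] turn -0.0004  per row [-0.0006 -0.0001 -0.0744] -0.0001
-> [ 0.645 -0.005  0.16 ] total [ 0.  0. -0.] turn 0.9011  per row [ 0.  0. -0.] 0.1126
-> [ 0.527 -0.25   0.2  ] total [-0.472  0.98  -0.16 ] turn -0.0  per row [-0.059   0.1225 -0.02  ] -0.0
```

Call:
apply_moves --steps '[[-1,[0,0,-0.04],0],[-1,[0,0,-0.1],0],[-1,[0,0,-0.14],0],[-1,[0,0,-0.18],0],[-1,[0,0,-0.18],0],[-1,[0,0,-0.16],0],[-1,[0,0,-0.1],0],[-1,[0,0,-0.06],0]]'

```text
t: 33.15
tcp_pos: [0.6452, -0.0038, 0.2537]
tcp_rot: [3.138, -0.0, 1.415]
ft_force: [-0.3, 0.8, -1.8]
finger_gap: 0.0371
gripper_force: 60.7
```

Call:
apply_moves --steps '[[-1,[0,0,0],0.09],[-1,[0,0,0],0.09],[-1,[0,0,0],0.09],[-1,[0,0,0],0.09],[-1,[0,0,0],0.09],[-1,[0,0,0],0.09],[-1,[0,0,0],0.09],[-1,[0,0,0],0.09]]'

```text
t: 33.95
tcp_pos: [0.6445, -0.0038, 0.2506]
tcp_rot: [-3.142, 0.0, 0.278]
ft_force: [0.1, 0.2, -2.2]
finger_gap: 0.0372
gripper_force: 60.7
```

Call:
apply_moves --steps '[[-1,[0,0,0],0.09],[-1,[0,0,0],0.08],[-1,[-0.06,0.1,0],0],[-1,[-0.09,0.16,0],0],[-1,[-0.09,0.16,0],0],[-1,[-0.09,0.16,0],0],[-1,[-0.09,0.16,0],0],[-1,[-0.05,0.1,0],0]]'

```text
t: 34.75
tcp_pos: [0.5288, -0.2179, 0.251]
tcp_rot: [3.141, 0.0, 0.015]
ft_force: [0.6, -0.5, -1.4]
finger_gap: 0.0369
gripper_force: 60.7
```

```bash
cat > cr.py <<'E'
import sys
from lib import *
s=ctrl.state(); C={"top":cam("top"),"side":cam("side"),"wrist":cam("wrist",s)}
for n in sys.argv[1:]:
    im=ctrl.grab_frame(n); cv2.imwrite(f"pics/cr_{n}_{s['t']:.0f}.png",im)
    d=best(n,"cradle")
    if not d: print(n,"none");continue
    b=d["box"]; x0,y0,x1,y1=[int(v) for v in(b[0]-b[2]/2-4,b[1]-b[3]/2-4,b[0]+b[2]/2+4,b[1]+b[3]/2+4)]
    m=d["mask"]; print(n,"box",np.round(b),d["confidence"])
    hull=np.zeros(m.shape,np.uint8); cv2.fillConvexPoly(hull,cv2.convexHull(np.argwhere(m)[:,::-1].astype(np.int32)),1)
    g=im.astype(int).sum(2); k=((g<170)&(hull>0)).astype(np.uint8)
    nn,l,st,ce=cv2.connectedComponentsWithStats(k)
    for i in range(1,nn):
        if st[i,4]>60: print("  blob",st[i],ce[i],"z.008 ->",unproj(C[n],ce[i],.008)[0])
E
python3 cr.py wrist top side; python3 go.py .527 -.335 .2 1 8; ls pics
```

```text
wrist box [359. 155.  72. 195.] 0.78
  blob [339 145  34  33 874] [355.7929 161.0343] z.008 -> [ 0.5253 -0.3357  0.008 ]
  blob [333 222  43  13 236] [351.6059 225.1441] z.008 -> [ 0.4452 -0.3383  0.008 ]
top box [408. 204.  35.  65.] 0.92
  blob [393 170  31  50 529] [409.7543 193.724 ] z.008 -> [ 0.5185 -0.3376  0.008 ]
side box [209. 180.  26.  34.] 0.7
now [ 0.5311 -0.2152  0.2505] yaw 0.99 tilt 0.01 gap 0.0371 F 60.7 q6 2.74 q1 -0.39 t 35.0 ft [-0.2182 -0.677  -1.1711]
-> [ 0.527 -0.335  0.2  ] total [-0.0245  0.479   0.2021] turn -0.0002  per row [-0.0031  0.0599  0.0253] -0.0
cr_side_35.png
cr_top_35.png
cr_wrist_35.png
side0.png
side0c.png
top0.png
top0c.png
w1.png
w2.png
w3.png
w34.png
w4.png
w5.png
w6.png
w7.png
```

```bash
python3 cr.py wrist
python3 - <<'E'
from lib import *
for n,(x0,x1,y0,y1) in {"top":(380,435,140,240),"side":(240,370,290,350)}.items():
    im=cv2.imread(f"pics/{n}0.png").astype(int).sum(2); k=np.zeros(im.shape,np.uint8); k[y0:y1,x0:x1]=im[y0:y1,x0:x1]<130
    nn,l,st,ce=cv2.connectedComponentsWithStats(k)
    for i in range(1,nn):
        if st[i,4]>40: print(n,st[i],ce[i],unproj(cam(n),ce[i],.008)[0])
E
python3 go.py; ls pics | grep wrist
```

```text
wrist box [361. 159.  70. 192.] 0.59
  blob [340 147  35  33 911] [357.0714 162.8814] z.008 -> [ 0.5258 -0.3343  0.008 ]
  blob [334 223  45  15 264] [352.7727 227.2386] z.008 -> [ 0.4454 -0.3371  0.008 ]
top [399 182  18  17 236] [407.8008 190.0424] [ 0.527  -0.3334  0.008 ]
side [295 311  20  18 271] [304.3469 319.3247] [ 0.5273 -0.3324  0.008 ]
now [ 0.5313 -0.2148  0.2503] yaw 1.04 tilt 0.01 gap 0.0370 F 60.7 q6 2.74 q1 -0.38 t 35.1 ft [-0.5275  0.1172 -1.8389]
cr_wrist_35.png
```

View pics/cr_wrist_35.png

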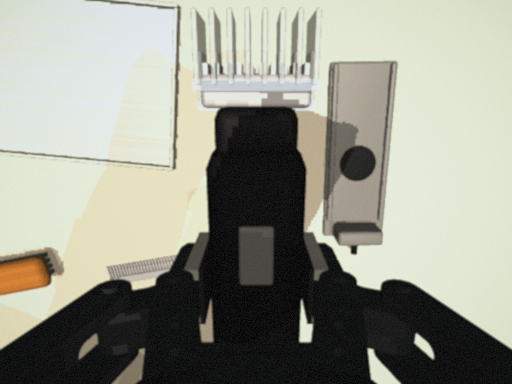

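```bash
python3 - <<'E'
from lib import *
s=dict(tcp_pos=np.array([.5312,-.215,.2504]),tcp_rot=np.array([np.pi,0,np.radians(1.02)])); c=cam("wrist",s)
im=cv2.imread("pics/cr_wrist_35.png"); 
g=cv2.cvtColor(im,cv2.COLOR_BGR2GRAY).astype(float); gx=cv2.Sobel(g,cv2.CV_64F,1,0,ksize=3)
L=[];Rr=[]
for r in list(range(72,140,2))+list(range(182,215,2)):
    L.append((320+np.argmax(np.abs(gx[r,320:342])),r)); Rr.append((378+np.argmax(np.abs(gx[r,378:404])),r))
for nm,q in(("L",L),("R",Rr)):
  for z in(.0135,.0):
    P=unproj(c,np.array(q,float),z)[:,:2]*1e3
    vx,vy,x,y=cv2.fitLine(P.astype(np.float32),cv2.DIST_HUBER,0,.01,.01).ravel()
    print(nm,z,"yaw",np.degrees(np.arctan(vy/vx)),"y at x=526.5:",y+(526.5-x)*vy/vx)
for n in("top","side"):
    m=cv2.imread(f"pics/{n}0.png")
E
python3 - <<'E'
import sys; sys.path.insert(0,".")
from lib import *
# lips edges in top0: crop coords/2 + (60,85)
c=cam("top")
im=cv2.imread("pics/top0.png"); g=cv2.cvtColor(im,cv2.COLOR_BGR2GRAY).astype(float); gx=np.abs(cv2.Sobel(g,cv2.CV_64F,1,0,ksize=3))
for nm,(a,b) in {"L":(384,397),"R":(416,428)}.items():
    q=[(a+np.argmax(gx[r,a:b]),r) for r in range(147,215)]
    P=unproj(c,np.array(q,float),.0135)[:,:2]*1e3
    vx,vy,x,y=cv2.fitLine(P.astype(np.float32),cv2.DIST_HUBER,0,.01,.01).ravel(); print(nm,np.degrees(np.arctan(vy/vx)),y+(526.5-x)*vy/vx)
E
```

```text
L 0.0135 yaw 1.9882716 y at x=526.5: -295.1586
L 0.0 yaw 1.9890423 y at x=526.5: -297.92294
R 0.0135 yaw 4.2204165 y at x=526.5: -365.90427
R 0.0 yaw 4.222863 y at x=526.5: -371.09882
L 2.039152 -291.21646
R 1.3313096 -360.90546
```

Call:
apply_moves --steps '[[-1,[-0.025,0.05,0],0],[-1,[0,0.1,0],0],[-1,[0,0.12,0.1],0],[-1,[0,0.12,0.14],0],[-1,[0,0.0845,0.14],0],[-1,[0,0,0.14],0],[-1,[0,0,0.08],-0.01],[-1,[0,0,0.04],0]]'

```text
t: 35.95
tcp_pos: [0.5254, -0.3341, 0.0879]
tcp_rot: [-3.14, 0.003, 0.033]
ft_force: [-0.1, 0.5, -0.9]
finger_gap: 0.0371
gripper_force: 60.7
```

Call:
apply_moves --steps '[[-1,[0,0,0],0],[-1,[0,0,0],0],[-1,[0,0,0],0],[-1,[0,0,0],0],[-1,[0,0,0],0],[-1,[0,0,0],0],[-1,[0,0,0],0],[-1,[0,0,0],0]]'

```text
t: 36.75
tcp_pos: [0.5265, -0.3344, 0.0903]
tcp_rot: [3.142, 0.0, 0.032]
ft_force: [0.1, 0.8, -1.7]
finger_gap: 0.0372
gripper_force: 60.7
```

```bash
python3 go.py .527 -.3337 .017 1.9 8; python3 cr.py wrist; ls pics | grep wrist; python3 go.py
```

```text
now [ 0.5265 -0.3344  0.0903] yaw 1.86 tilt 0.01 gap 0.0372 F 60.7 q6 2.54 q1 -0.57 t 36.8 ft [ 0.074   0.7952 -1.6784]
-> [ 0.527  -0.3337  0.017 ] total [ 0.0019 -0.0029  0.2934] turn -0.0005  per row [ 0.0002 -0.0004  0.0367] -0.0001
wrist box [257. 129. 107. 208.] 0.7
  blob [  205   107   102   124 11051] [255.5241 170.1855] z.008 -> [ 0.5459 -0.3347  0.008 ]
cr_wrist_35.png
cr_wrist_37.png
now [ 0.5265 -0.3345  0.0903] yaw 1.86 tilt 0.01 gap 0.0371 F 60.7 q6 2.54 q1 -0.57 t 36.9 ft [ 0.3717 -0.1112 -2.2506]
```

```bash
cp pics/$(ls -t pics | grep cr_wrist | head -1) pics/held.png
```

```text
(no output)
```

View pics/held.png

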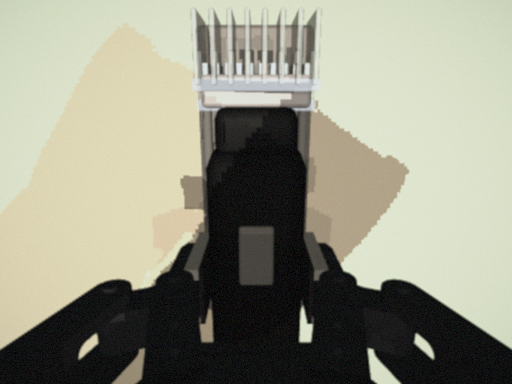

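Call:
apply_moves --steps '[[-1,[0.002,-0.002,0.03],0],[-1,[0,0,0.06],0],[-1,[0,0,0.07],0],[-1,[0,0,0.06],0],[-1,[0,0,0.04],0],[-1,[0,0,0.02],0],[-1,[0,0,0.012],0],[-1,[0,0,0.004],0]]'

```text
t: 37.65
tcp_pos: [0.5272, -0.3341, 0.0164]
tcp_rot: [3.141, -0.0, 0.032]
ft_force: [0.5, -0.3, -1.5]
finger_gap: 0.0369
gripper_force: 60.7
```

Call:
apply_moves --steps '[[-1,[0,0,0.002],0],[-1,[0,0,0.001],0],[-1,[0,0,0.001],0],[-1,[0,0,0],0],[-1,[0,0,0],0],[-1,[0,0,0],0],[-1,[0,0,0],0],[-1,[0,0,0],0]]'

```text
t: 38.45
tcp_pos: [0.527, -0.334, 0.0153]
tcp_rot: [3.141, 0.0, 0.032]
ft_force: [-0.9, -0.3, -1.8]
finger_gap: 0.0367
gripper_force: 60.7
```

```bash
python3 go.py .527 -.3337 .015 1.9 8
```

```text
now [ 0.527  -0.334   0.0153] yaw 1.86 tilt 0.01 gap 0.0367 F 60.7 q6 2.54 q1 -0.56 t 38.5 ft [-0.9279 -0.3024 -1.7858]
-> [ 0.527  -0.3337  0.015 ] total [-0.0001 -0.0012  0.0014] turn -0.0005  per row [-0.     -0.0001  0.0002] -0.0001
```

Not in contact yet; lower a little more.

Call:
apply_moves --steps '[[-1,[0,0,0.002],0],[-1,[0,0,0.001],0],[-1,[0,0,0],0],[-1,[0,0,0],0],[-1,[0,0,0],0],[-1,[0,0,0],0],[-1,[0,0,0],0],[-1,[0,0,0],0]]'

```text
t: 39.25
tcp_pos: [0.5271, -0.334, 0.0152]
tcp_rot: [3.141, -0.0, 0.032]
ft_force: [-2.0, 1.3, 5.2]
finger_gap: 0.0373
gripper_force: 61.6
```

Call:
apply_moves --steps '[[-1,[0,0,0.002],0],[-1,[0,0,0.001],0],[-1,[0,0,0],0],[-1,[0,0,0],0],[-1,[0,0,0],0],[-1,[0,0,0],0],[-1,[0,0,0],0],[-1,[0,0,0],0]]'

```text
t: 40.05
tcp_pos: [0.5271, -0.334, 0.0152]
tcp_rot: [3.141, -0.001, 0.032]
ft_force: [-3.0, 2.7, 12.7]
finger_gap: 0.0369
gripper_force: 62.5
```

Call:
apply_moves --steps '[[0.3,[0,0,0],0],[0.3,[0,0,0],0],[0.3,[0,0,0],0],[0.3,[0,0,0],0],[0.3,[0,0,0],0],[0.3,[0,0,0],0],[0.3,[0,0,-0.02],0],[0.3,[0,0,-0.04],0]]'

```text
t: 40.85
tcp_pos: [0.5266, -0.3337, 0.0287]
tcp_rot: [-3.141, 0.001, 0.032]
ft_force: [0.2, 0.4, 0.6]
finger_gap: 0.0559
gripper_force: 0.0
```

Call:
apply_moves --steps '[[0.3,[0,0,-0.08],0],[0.3,[0,0,-0.12],0],[0.3,[0,0,-0.16],0],[0.3,[0,0,-0.16],0],[0.3,[0,0,-0.16],0],[0.3,[0,0,-0.12],0],[0.3,[0,0,-0.08],0],[0.3,[0,0,0],0]]'

```text
t: 41.65
tcp_pos: [0.5281, -0.3346, 0.2532]
tcp_rot: [3.138, -0.005, 0.032]
ft_force: [1.2, 0.1, -1.2]
finger_gap: 0.0559
gripper_force: 0.0
```

Call:
apply_moves --steps '[[0.3,[-0.08,0,0],0],[0.3,[-0.1,0,0],0],[0.3,[-0.08,0,0],0],[1,[0,0,0],0],[1,[0,0,0],0],[1,[0,0,0],0],[1,[0,0,0],0],[1,[0,0,0],0]]'

```text
t: 42.45
tcp_pos: [0.4626, -0.3359, 0.2485]
tcp_rot: [-3.141, 0.0, 0.033]
ft_force: [0.1, 0.2, 0.9]
finger_gap: 0.0855
gripper_force: 0.0
```

```bash
python3 wr.py w8; python3 go.py .58 .298 .26 85.5 8; python3 -c "
import cv2;a=cv2.imread('pics/w8.png');cv2.imwrite('pics/w8c.png',cv2.resize(a,(800,600),interpolation=cv2.INTER_CUBIC))"
```

```text
now [ 0.4625 -0.336   0.2486] yaw 1.88 tilt 0.02 gap 0.0855 F 0.0 q6 2.48 q1 -0.63 t 42.5 ft [-0.4875 -1.023  -0.5255]
-> [0.58  0.298 0.26 ] total [ 0.5532 -2.519  -0.0458] turn -0.9291  per row [ 0.0691 -0.3149 -0.0057] -0.1161
```

View pics/w8c.png

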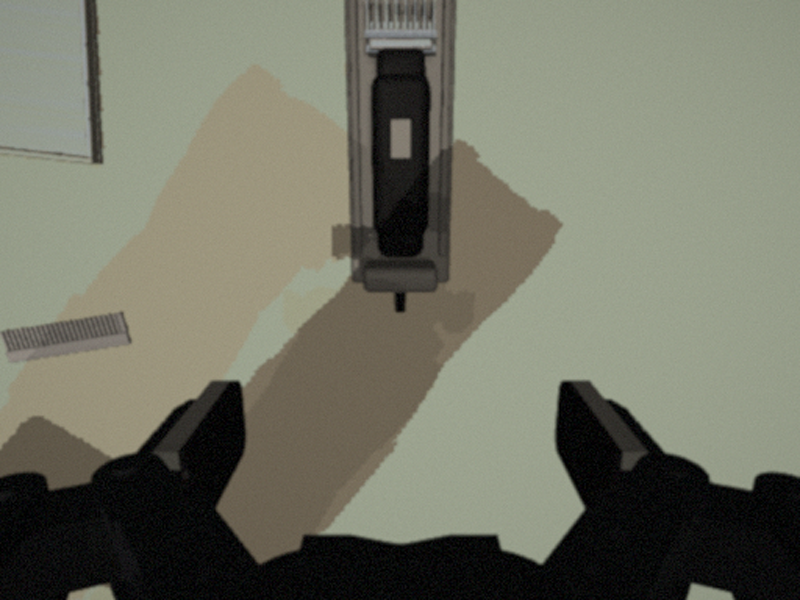

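Run:
```python
from lib import *
s=dict(tcp_pos=np.array([.4625,-.336,.2486]),tcp_rot=np.array([np.pi,0,np.radians(1.88)])); c=cam("wrist",s)
g=cv2.cvtColor(cv2.imread("pics/w8.png"),cv2.COLOR_BGR2GRAY)
print("center",[(r,int(g[r,252:260].mean())) for r in range(156,196)]); print("beside",[(r,int(g[r,236:241].mean())) for r in range(156,192)])
for r in (163,164,165): print("tail",r,[unproj(c,[256,r],z)[0,0].round(4) for z in(.026,.031,.036)])
for r in (165,166,167,168,169,170): print("block",r,[unproj(c,[256,r],z)[0,0].round(4) for z in(.008,.04)])
```

```text
center [(156, 7), (157, 7), (158, 9), (159, 6), (160, 9), (161, 7), (162, 10), (163, 10), (164, 28), (165, 41), (166, 39), (167, 33), (168, 33), (169, 31), (170, 33), (171, 41), (172, 51), (173, 58), (174, 64), (175, 69), (176, 68), (177, 69), (178, 67), (179, 68), (180, 64), (181, 62), (182, 59), (183, 59), (184, 57), (185, 51), (186, 47), (187, 36), (188, 24), (189, 21), (190, 26), (191, 24), (192, 24), (193, 26), (194, 28), (195, 27)]
beside [(156, 65), (157, 65), (158, 66), (159, 67), (160, 67), (161, 66), (162, 66), (163, 66), (164, 63), (165, 54), (166, 43), (167, 32), (168, 30), (169, 34), (170, 31), (171, 39), (172, 53), (173, 56), (174, 65), (175, 67), (176, 69), (177, 67), (178, 63), (179, 58), (180, 60), (181, 59), (182, 56), (183, 58), (184, 54), (185, 49), (186, 58), (187, 84), (188, 98), (189, 100), (190, 99), (191, 100)]
tail 163 [np.float64(0.459), np.float64(0.46), np.float64(0.461)]
tail 164 [np.float64(0.4579), np.float64(0.4589), np.float64(0.4599)]
tail 165 [np.float64(0.4568), np.float64(0.4578), np.float64(0.4588)]
block 165 [np.float64(0.4531), np.float64(0.4596)]
block 166 [np.float64(0.4519), np.float64(0.4586)]
block 167 [np.float64(0.4507), np.float64(0.4575)]
block 168 [np.float64(0.4495), np.float64(0.4564)]
block 169 [np.float64(0.4483), np.float64(0.4553)]
block 170 [np.float64(0.4471), np.float64(0.4542)]
```

Call:
apply_moves --steps '[[1,[0,0,-0.046],-0.093],[1,[0,0,0],-0.093],[1,[0,0,0],-0.093],[1,[0,0,0],-0.093],[1,[0,0,0],-0.093],[1,[0,0,0],-0.093],[1,[0,0,0],-0.093],[1,[0,0,0],-0.093]]'

```text
t: 43.3
tcp_pos: [0.4623, -0.336, 0.2602]
tcp_rot: [-3.141, 0.0, 1.207]
ft_force: [0.0, -0.3, -0.1]
finger_gap: 0.0855
gripper_force: 0.0
```

Call:
apply_moves --steps '[[1,[0,0,0],-0.093],[1,[0,0,0],-0.093],[1,[0.15,0.04,0],0],[1,[0.15,0.04,0],0],[1,[0.15,0.04,0],0],[1,[0.15,0.04,0],0],[1,[0.15,0.04,0],0],[1,[0.15,0.04,0],0]]'

```text
t: 44.1
tcp_pos: [0.5399, -0.1147, 0.2603]
tcp_rot: [3.141, 0.0, 1.493]
ft_force: [0.3, 0.2, 0.5]
finger_gap: 0.0858
gripper_force: 0.0
```

```bash
python3 go.py .5797 .2982 .26 85.55 12
```

```text
now [ 0.5399 -0.1147  0.2603] yaw 85.56 tilt 0.01 gap 0.0858 F 0.0 q6 1.44 q1 -0.21 t 44.1 ft [0.334  0.2477 0.519 ]
-> [0.5797 0.2982 0.26  ] total [1.6592 0.0311 0.0012] turn 0.0002  per row [0.1383 0.0026 0.0001] 0.0
```

Call:
apply_moves --steps '[[1,[0.13,0.003,0],0],[1,[0.13,0.003,0],0],[1,[0.13,0.003,0],0],[1,[0.13,0.003,0],0],[1,[0.13,0.003,0],0],[1,[0.13,0.003,0],0],[1,[0.13,0.003,0],0],[1,[0.13,0.003,0],0]]'

```text
t: 44.9
tcp_pos: [0.5655, 0.144, 0.2602]
tcp_rot: [-3.142, 0.0, 1.494]
ft_force: [0.0, 0.6, -0.4]
finger_gap: 0.0854
gripper_force: 0.0
```

Call:
apply_moves --steps '[[1,[0.13,0.003,0],0],[1,[0.13,0.003,0],0],[1,[0.13,0.002,0],0],[1,[0.13,0,0],0],[1,[0.1,0,0],0],[1,[0,0,0],0],[1,[0,0,0],0],[1,[0,0,0],0]]'

```text
t: 45.7
tcp_pos: [0.5794, 0.2961, 0.2602]
tcp_rot: [-3.141, 0.0, 1.493]
ft_force: [0.1, 0.5, 0.9]
finger_gap: 0.0857
gripper_force: 0.0
```

```bash
python3 go.py .5797 .2982 .06 85.55 12
```

```text
now [0.5794 0.2961 0.2602] yaw 85.54 tilt 0.03 gap 0.0857 F 0.0 q6 2.12 q1 0.47 t 45.7 ft [0.1022 0.5193 0.8661]
-> [0.5797 0.2982 0.06  ] total [0.0084 0.0004 0.8008] turn -0.0002  per row [0.0007 0.     0.0667] -0.0
```

Call:
apply_moves --steps '[[1,[0.008,0,0.06],0],[1,[0,0,0.12],0],[1,[0,0,0.14],0],[1,[0,0,0.14],0],[1,[0,0,0.14],0],[1,[0,0,0.1],0],[1,[0,0,0.07],0],[1,[0,0,0.03],0]]'

```text
t: 46.5
tcp_pos: [0.5789, 0.2971, 0.0587]
tcp_rot: [-3.139, 0.002, 1.492]
ft_force: [0.0, 0.6, 0.4]
finger_gap: 0.0856
gripper_force: 0.0
```

Call:
apply_moves --steps '[[-1,[0,0,0],0],[-1,[0,0,0],0],[-1,[0,0,0],0],[-1,[0,0,0],0],[-1,[0,0,0],0],[-1,[0,0,0],0],[-1,[0,0,0],0],[-1,[0,0,0],0]]'

```text
t: 47.3
tcp_pos: [0.5802, 0.299, 0.0615]
tcp_rot: [3.14, -0.001, 1.493]
ft_force: [-0.5, -0.9, 6.4]
finger_gap: 0.0591
gripper_force: 65.2
```

Call:
apply_moves --steps '[[-1,[0,0,-0.04],0],[-1,[0,0,-0.1],0],[-1,[0,0,-0.14],0],[-1,[0,0,-0.14],0],[-1,[0,0,-0.14],0],[-1,[0,0,-0.12],0],[-1,[0,0,-0.08],0],[-1,[0,0,-0.04],0]]'

```text
t: 48.1
tcp_pos: [0.58, 0.299, 0.2629]
tcp_rot: [3.139, -0.001, 1.493]
ft_force: [-0.3, 0.5, -3.1]
finger_gap: 0.0591
gripper_force: 65.6
```

```bash
python3 go.py .5726 -.0635 .26 85.55 14
```

```text
now [0.58   0.299  0.2629] yaw 85.56 tilt 0.16 gap 0.0591 F 65.6 q6 2.12 q1 0.48 t 48.1 ft [-0.3372  0.4842 -3.0624]
-> [ 0.5726 -0.0635  0.26  ] total [-1.448   0.0828  0.0115] turn 0.0002  per row [-0.1034  0.0059  0.0008] 0.0
```

Call:
apply_moves --steps '[[-1,[-0.05,0.003,0],0],[-1,[-0.08,0.005,0],0],[-1,[-0.11,0.006,0],0],[-1,[-0.12,0.007,0],0],[-1,[-0.12,0.007,0],0],[-1,[-0.12,0.007,0],0],[-1,[-0.12,0.007,0],0],[-1,[-0.12,0.007,0],0]]'

```text
t: 48.9
tcp_pos: [0.5741, 0.0855, 0.2588]
tcp_rot: [-3.139, 0.001, 1.492]
ft_force: [0.2, -0.5, -2.7]
finger_gap: 0.0592
gripper_force: 65.5
```

Call:
apply_moves --steps '[[-1,[-0.12,0.007,0],0],[-1,[-0.12,0.007,0],0],[-1,[-0.12,0.007,0],0],[-1,[-0.12,0.007,0],0],[-1,[-0.08,0.004,0],0],[-1,[-0.047,0.002,0],0],[-1,[0,0,0],0],[-1,[0,0,0],0]]'

```text
t: 49.7
tcp_pos: [0.5717, -0.0636, 0.2598]
tcp_rot: [-3.141, -0.0, 1.493]
ft_force: [-1.4, 0.3, -2.9]
finger_gap: 0.0594
gripper_force: 65.5
```

```bash
python3 go.py .5726 -.0635 .06 85.55 14
```

```text
now [ 0.5717 -0.0636  0.2598] yaw 85.52 tilt 0.06 gap 0.0594 F 65.5 q6 1.54 q1 -0.11 t 49.7 ft [-1.4445  0.2767 -2.8846]
-> [ 0.5726 -0.0635  0.06  ] total [0.0008 0.0035 0.7991] turn -0.0004  per row [0.0001 0.0003 0.0571] -0.0
```

Call:
apply_moves --steps '[[-1,[0,0.003,0.06],0],[-1,[0,0,0.12],0],[-1,[0,0,0.14],0],[-1,[0,0,0.14],0],[-1,[0,0,0.12],0],[-1,[0,0,0.1],0],[-1,[0,0,0.06],0],[-1,[0,0,0.03],0]]'

```text
t: 50.5
tcp_pos: [0.572, -0.0624, 0.0661]
tcp_rot: [-3.139, -0.0, 1.495]
ft_force: [0.1, 0.4, -2.7]
finger_gap: 0.0595
gripper_force: 65.4
```

Call:
apply_moves --steps '[[-1,[0,0,0.016],0],[-1,[0,0,0.006],0],[-1,[0,0,0.002],0],[-1,[0,0,0.002],0],[-1,[0,0,0],0],[-1,[0,0,0],0],[-1,[0,0,0],0],[-1,[0,0,0],0]]'

```text
t: 51.3
tcp_pos: [0.5732, -0.0636, 0.0616]
tcp_rot: [3.141, 0.0, 1.493]
ft_force: [0.2, 0.3, -0.3]
finger_gap: 0.0592
gripper_force: 65.5
```

Call:
apply_moves --steps '[[-1,[0,0,0.002],0],[-1,[0,0,0.001],0],[-1,[0,0,0],0],[-1,[0,0,0],0],[-1,[0,0,0],0],[-1,[0,0,0],0],[-1,[0,0,0],0],[-1,[0,0,0],0]]'

```text
t: 52.1
tcp_pos: [0.5732, -0.0637, 0.0615]
tcp_rot: [3.141, 0.0, 1.493]
ft_force: [-3.1, -0.4, 7.7]
finger_gap: 0.0591
gripper_force: 66.2
```

Call:
apply_moves --steps '[[1,[0,0,0],0],[1,[0,0,0],0],[1,[0,0,0],0],[1,[0,0,0],0],[1,[0,0,0],0],[1,[0,0,0],0],[1,[0,0,0],0],[1,[0,0,0],0]]'

```text
t: 52.9
tcp_pos: [0.573, -0.0636, 0.0605]
tcp_rot: [-3.142, 0.0, 1.493]
ft_force: [0.5, -0.2, -0.5]
finger_gap: 0.0857
gripper_force: 0.0
```

Call:
apply_moves --steps '[[1,[0,0,-0.059],0],[1,[0,0,-0.1],0],[1,[0,0,-0.14],0],[1,[0,0,-0.14],0],[1,[0,0,-0.14],0],[1,[0,0,-0.14],0],[1,[0,0,-0.08],0],[1,[0,0,0],0]]'

```text
t: 53.7
tcp_pos: [0.5743, -0.0637, 0.2635]
tcp_rot: [3.136, 0.0, 1.493]
ft_force: [-0.1, 0.1, -0.0]
finger_gap: 0.0854
gripper_force: 0.0
```

```bash
python3 go.py .4362 .311 .26 85.55 12
```

```text
now [ 0.5743 -0.0637  0.2635] yaw 85.56 tilt 0.30 gap 0.0854 F 0.0 q6 1.54 q1 -0.11 t 53.7 ft [-0.0546  0.1292 -0.0236]
-> [0.4362 0.311  0.26  ] total [ 1.4515 -0.6668  0.0141] turn 0.0001  per row [ 0.121  -0.0556  0.0012] 0.0
```

Call:
apply_moves --steps '[[1,[0.121,-0.055,0],0],[1,[0.121,-0.055,0],0],[1,[0.121,-0.055,0],0],[1,[0.121,-0.055,0],0],[1,[0.121,-0.055,0],0],[1,[0.121,-0.055,0],0],[1,[0.121,-0.055,0],0],[1,[0.121,-0.055,0],0]]'

```text
t: 54.5
tcp_pos: [0.4811, 0.1873, 0.2593]
tcp_rot: [-3.14, 0.001, 1.493]
ft_force: [0.8, 0.3, 0.1]
finger_gap: 0.0853
gripper_force: 0.0
```

Call:
apply_moves --steps '[[1,[0.121,-0.055,0],0],[1,[0.121,-0.055,0],0],[1,[0.121,-0.055,0],0],[1,[0.12,-0.056,0],0],[1,[0,0,0],0],[1,[0,0,0],0],[1,[0,0,0],0],[1,[0,0,0],0]]'

```text
t: 55.3
tcp_pos: [0.4366, 0.31, 0.2601]
tcp_rot: [-3.141, 0.0, 1.492]
ft_force: [-0.7, -0.7, 0.8]
finger_gap: 0.0854
gripper_force: 0.0
```

```bash
python3 go.py .4362 .311 .063 85.55 12
```

```text
now [0.4366 0.31   0.2601] yaw 85.49 tilt 0.03 gap 0.0854 F 0.0 q6 2.27 q1 0.62 t 55.3 ft [-0.7233 -0.6847  0.7527]
-> [0.4362 0.311  0.063 ] total [ 0.0039 -0.0021  0.7884] turn -0.0007  per row [ 0.0003 -0.0002  0.0657] -0.0001
```

Call:
apply_moves --steps '[[1,[0.003,-0.002,0.06],0],[1,[0,0,0.12],0],[1,[0,0,0.14],0],[1,[0,0,0.14],0],[1,[0,0,0.14],0],[1,[0,0,0.1],0],[1,[0,0,0.06],0],[1,[0,0,0.028],0]]'

```text
t: 56.1
tcp_pos: [0.4356, 0.3103, 0.0618]
tcp_rot: [-3.14, 0.002, 1.492]
ft_force: [-0.5, -0.9, 0.7]
finger_gap: 0.0852
gripper_force: 0.0
```

Call:
apply_moves --steps '[[-1,[0,0,0],0],[-1,[0,0,0],0],[-1,[0,0,0],0],[-1,[0,0,0],0],[-1,[0,0,0],0],[-1,[0,0,0],0],[-1,[0,0,0],0],[-1,[0,0,0],0]]'

```text
t: 56.9
tcp_pos: [0.4365, 0.3121, 0.0646]
tcp_rot: [3.14, -0.001, 1.493]
ft_force: [-1.3, -1.8, 6.1]
finger_gap: 0.0449
gripper_force: 60.9
```

Call:
apply_moves --steps '[[-1,[0,0,-0.04],0],[-1,[0,0,-0.1],0],[-1,[0,0,-0.14],0],[-1,[0,0,-0.14],0],[-1,[0,0,-0.14],0],[-1,[0,0,-0.12],0],[-1,[0,0,-0.08],0],[-1,[0,0,-0.028],0]]'

```text
t: 57.7
tcp_pos: [0.4365, 0.3121, 0.2632]
tcp_rot: [3.139, -0.002, 1.493]
ft_force: [0.3, 0.2, -2.8]
finger_gap: 0.0449
gripper_force: 61.8
```

```bash
python3 go.py .5865 .0906 .26 85.55 12
```

```text
now [0.4365 0.3121 0.2632] yaw 85.56 tilt 0.22 gap 0.0449 F 61.8 q6 2.27 q1 0.62 t 57.7 ft [ 0.3277  0.1686 -2.8448]
-> [0.5865 0.0906 0.26  ] total [-0.8368  0.6668  0.0129] turn 0.0001  per row [-0.0697  0.0556  0.0011] 0.0
```

Call:
apply_moves --steps '[[-1,[-0.04,0.03,0],0],[-1,[-0.06,0.05,0],0],[-1,[-0.08,0.06,0],0],[-1,[-0.08,0.07,0],0],[-1,[-0.08,0.07,0],0],[-1,[-0.08,0.06,0],0],[-1,[-0.08,0.06,0],0],[-1,[-0.08,0.06,0],0]]'

```text
t: 58.5
tcp_pos: [0.5393, 0.1564, 0.2588]
tcp_rot: [-3.139, 0.001, 1.493]
ft_force: [-0.0, -0.8, -2.4]
finger_gap: 0.0449
gripper_force: 61.7
```

Call:
apply_moves --steps '[[-1,[-0.08,0.06,0],0],[-1,[-0.08,0.06,0],0],[-1,[-0.06,0.05,0],0],[-1,[-0.036,0.037,0],0],[-1,[0,0,0],0],[-1,[0,0,0],0],[-1,[0,0,0],0],[-1,[0,0,0],0]]'

```text
t: 59.3
tcp_pos: [0.5856, 0.091, 0.2604]
tcp_rot: [-3.141, -0.0, 1.494]
ft_force: [0.6, -0.4, -1.7]
finger_gap: 0.0451
gripper_force: 61.7
```

```bash
python3 go.py .5865 .0906 .063 85.55 12
```

```text
now [0.5856 0.091  0.2604] yaw 85.61 tilt 0.01 gap 0.0451 F 61.7 q6 1.80 q1 0.15 t 59.3 ft [ 0.6381 -0.4123 -1.6663]
-> [0.5865 0.0906 0.063 ] total [-0.0015  0.0038  0.7894] turn 0.0007  per row [-0.0001  0.0003  0.0658] 0.0001
```

Call:
apply_moves --steps '[[-1,[-0.001,0.002,0.06],0],[-1,[0,0,0.12],0],[-1,[0,0,0.14],0],[-1,[0,0,0.14],0],[-1,[0,0,0.12],0],[-1,[0,0,0.1],0],[-1,[0,0,0.05],0],[-1,[0,0,0.03],0]]'

```text
t: 60.1
tcp_pos: [0.586, 0.0905, 0.0696]
tcp_rot: [-3.141, 0.0, 1.494]
ft_force: [-0.5, -0.0, -2.1]
finger_gap: 0.0448
gripper_force: 61.7
```

Call:
apply_moves --steps '[[-1,[0,0,0.014],0],[-1,[0,0,0.006],0],[-1,[0,0,0.003],0],[-1,[0,0,0.002],0],[-1,[0,0,0.001],0],[-1,[0,0,0],0],[-1,[0,0,0],0],[-1,[0,0,0],0]]'

```text
t: 60.9
tcp_pos: [0.587, 0.0902, 0.0646]
tcp_rot: [3.14, -0.0, 1.493]
ft_force: [-0.7, -1.0, 5.5]
finger_gap: 0.0447
gripper_force: 62.3
```

Call:
apply_moves --steps '[[1,[0,0,0],0],[1,[0,0,0],0],[1,[0,0,0],0],[1,[0,0,0],0],[1,[0,0,0],0],[1,[0,0,0],0],[1,[0,0,0],0],[1,[0,0,0],0]]'

```text
t: 61.7
tcp_pos: [0.5864, 0.0901, 0.0638]
tcp_rot: [-3.142, 0.0, 1.493]
ft_force: [0.9, 0.7, 0.0]
finger_gap: 0.0853
gripper_force: 0.0
```

Call:
apply_moves --steps '[[1,[0,0,-0.056],0],[1,[0,0,-0.1],0],[1,[0,0,-0.14],0],[1,[0,0,-0.14],0],[1,[0,0,-0.14],0],[1,[0,0,-0.14],0],[1,[0,0,-0.07],0],[1,[0,0,0],0]]'

```text
t: 62.5
tcp_pos: [0.5876, 0.0903, 0.2633]
tcp_rot: [3.137, -0.001, 1.493]
ft_force: [0.6, -0.1, 0.5]
finger_gap: 0.0853
gripper_force: 0.0
```

Call:
apply_moves --steps '[[1,[0.129,-0.0484,0],0],[1,[0.129,-0.0484,0],0],[1,[0.129,-0.0484,0],0],[1,[0.129,-0.0484,0],0],[1,[0.129,-0.0484,0],0],[1,[0.129,-0.0484,0],0],[1,[0.129,-0.0484,0],0],[1,[0.129,-0.0484,0],0]]'

```text
t: 63.3
tcp_pos: [0.5091, 0.3559, 0.259]
tcp_rot: [-3.14, 0.001, 1.493]
ft_force: [-0.2, 0.6, -0.5]
finger_gap: 0.0854
gripper_force: 0.0
```

Call:
apply_moves --steps '[[1,[0,0,0],0],[1,[0,0,0],0],[1,[0,0,0],0],[1,[0,0,0],0],[1,[0,0,0],0],[1,[0,0,0],0],[1,[0,0,0],0],[1,[0,0,0],0]]'

```text
t: 64.1
tcp_pos: [0.5101, 0.3546, 0.2604]
tcp_rot: [3.141, -0.0, 1.493]
ft_force: [-0.1, -0.5, -0.2]
finger_gap: 0.0855
gripper_force: 0.0
```

```bash
python3 go.py .5095 .3553 .08 85.55 12
```

```text
now [0.5101 0.3546 0.2604] yaw 85.54 tilt 0.01 gap 0.0855 F 0.0 q6 2.26 q1 0.61 t 64.1 ft [-0.1344 -0.4997 -0.2485]
-> [0.5095 0.3553 0.08  ] total [ 0.0025 -0.0026  0.7215] turn -0.0001  per row [ 0.0002 -0.0002  0.0601] -0.0
```

Call:
apply_moves --steps '[[1,[0.002,-0.002,0.06],0],[1,[0,0,0.12],0],[1,[0,0,0.14],0],[1,[0,0,0.14],0],[1,[0,0,0.12],0],[1,[0,0,0.08],0],[1,[0,0,0.04],0],[1,[0,0,0.02],0]]'

```text
t: 64.9
tcp_pos: [0.5093, 0.3552, 0.0796]
tcp_rot: [-3.141, 0.001, 1.493]
ft_force: [-0.3, 0.4, 0.3]
finger_gap: 0.0853
gripper_force: 0.0
```

Call:
apply_moves --steps '[[-1,[0,0,0],0],[-1,[0,0,0],0],[-1,[0,0,0],0],[-1,[0,0,0],0],[-1,[0,0,0],0],[-1,[0,0,0],0],[-1,[0,0,0],0],[-1,[0,0,0],0]]'

```text
t: 65.7
tcp_pos: [0.5098, 0.3559, 0.0818]
tcp_rot: [3.14, -0.002, 1.493]
ft_force: [-2.2, -0.2, 6.1]
finger_gap: 0.0482
gripper_force: 61.6
```

Call:
apply_moves --steps '[[-1,[0,0,-0.04],0],[-1,[0,0,-0.08],0],[-1,[0,0,-0.12],0],[-1,[0,0,-0.12],0],[-1,[0,0,-0.12],0],[-1,[0,0,-0.12],0],[-1,[0,0,-0.08],0],[-1,[0,0,-0.04],0]]'

```text
t: 66.5
tcp_pos: [0.51, 0.3556, 0.2631]
tcp_rot: [3.139, -0.002, 1.493]
ft_force: [-0.8, 1.0, -3.6]
finger_gap: 0.0488
gripper_force: 62.5
```

Call:
apply_moves --steps '[[-1,[-0.05,0.012,0],0],[-1,[-0.08,0.022,0],0],[-1,[-0.1,0.028,0],0],[-1,[-0.1,0.028,0],0],[-1,[-0.1,0.028,0],0],[-1,[-0.1,0.028,0],0],[-1,[-0.1,0.028,0],0],[-1,[-0.1,0.028,0],0]]'

```text
t: 67.3
tcp_pos: [0.5451, 0.1674, 0.259]
tcp_rot: [-3.14, 0.001, 1.493]
ft_force: [0.6, 0.2, -2.1]
finger_gap: 0.0487
gripper_force: 62.5
```

Call:
apply_moves --steps '[[-1,[-0.1,0.028,0],0],[-1,[-0.1,0.028,0],0],[-1,[-0.1,0.028,0],0],[-1,[-0.1,0.028,0],0],[-1,[-0.1,0.028,0],0],[-1,[-0.08,0.018,0],0],[-1,[-0.047,0.013,0],0],[-1,[0,0,0],0]]'

```text
t: 68.1
tcp_pos: [0.5758, 0.0082, 0.2594]
tcp_rot: [-3.14, 0.001, 1.491]
ft_force: [-0.7, 0.1, -2.3]
finger_gap: 0.0487
gripper_force: 62.5
```

```bash
python3 go.py .5766 .0097 .08 85.55 12
```

```text
now [0.5758 0.0082 0.2594] yaw 85.43 tilt 0.09 gap 0.0487 F 62.5 q6 1.66 q1 0.01 t 68.1 ft [-0.7257  0.1122 -2.3168]
-> [0.5766 0.0097 0.08  ] total [0.0061 0.0028 0.7175] turn -0.0013  per row [0.0005 0.0002 0.0598] -0.0001
```

Call:
apply_moves --steps '[[-1,[0.004,0.002,0.06],0],[-1,[0,0,0.12],0],[-1,[0,0,0.14],0],[-1,[0,0,0.14],0],[-1,[0,0,0.12],0],[-1,[0,0,0.07],0],[-1,[0,0,0.04],0],[-1,[0,0,0.016],0]]'

```text
t: 68.9
tcp_pos: [0.5761, 0.0114, 0.0828]
tcp_rot: [-3.14, 0.0, 1.494]
ft_force: [-0.5, -0.1, -1.9]
finger_gap: 0.0486
gripper_force: 62.5
```

Call:
apply_moves --steps '[[-1,[0,0,0.004],0],[-1,[0,0,0.002],0],[-1,[0,0,0],0],[-1,[0,0,0],0],[-1,[0,0,0],0],[-1,[0,0,0],0],[-1,[0,0,0],0],[-1,[0,0,0],0]]'

```text
t: 69.7
tcp_pos: [0.5768, 0.0108, 0.0823]
tcp_rot: [3.142, 0.0, 1.493]
ft_force: [-0.2, 0.3, -2.3]
finger_gap: 0.0484
gripper_force: 62.5
```

```bash
python3 go.py .5766 .0097 .08 85.55 12
```

```text
now [0.5768 0.0108 0.0823] yaw 85.56 tilt 0.01 gap 0.0484 F 62.5 q6 1.67 q1 0.02 t 69.7 ft [-0.2328  0.2905 -2.3369]
-> [0.5766 0.0097 0.08  ] total [-0.0045 -0.0003  0.0094] turn 0.0001  per row [-0.0004 -0.      0.0008] 0.0
```

Undo the 1 mm and lower.

Call:
apply_moves --steps '[[-1,[-0.004,0,0.003],0],[-1,[0,0,0.002],0],[-1,[0,0,0.001],0],[-1,[0,0,0],0],[-1,[0,0,0],0],[-1,[0,0,0],0],[-1,[0,0,0],0],[-1,[0,0,0],0]]'

```text
t: 70.5
tcp_pos: [0.5767, 0.01, 0.0818]
tcp_rot: [3.141, -0.0, 1.493]
ft_force: [-3.4, 0.1, 8.7]
finger_gap: 0.0487
gripper_force: 63.6
```

Call:
apply_moves --steps '[[-1,[0,0,0.002],0],[-1,[0,0,0.001],0],[-1,[0,0,0],0],[-1,[0,0,0],0],[-1,[0,0,0],0],[-1,[0,0,0],0],[-1,[0,0,0],0],[-1,[0,0,0],0]]'

```text
t: 71.3
tcp_pos: [0.5768, 0.0101, 0.0818]
tcp_rot: [3.14, -0.001, 1.493]
ft_force: [-5.7, 1.4, 14.8]
finger_gap: 0.0484
gripper_force: 64.2
```

Contact. Release, rise and retreat clear of the scene, then check with the fixed cameras.

Call:
apply_moves --steps '[[1,[0,0,0],0],[1,[0,0,0],0],[1,[0,0,0],0],[1,[0,0,0],0],[1,[0,0,0],0],[1,[0,0,0],0],[1,[0,0,0],0],[1,[0,0,0],0]]'

```text
t: 72.1
tcp_pos: [0.5767, 0.0098, 0.08]
tcp_rot: [-3.142, 0.0, 1.493]
ft_force: [0.5, 0.1, -1.0]
finger_gap: 0.0852
gripper_force: 0.0
```

Call:
apply_moves --steps '[[1,[0,0,-0.06],0],[1,[0,0,-0.1],0],[1,[0,0,-0.14],0],[1,[0,0,-0.14],0],[1,[0,0,-0.14],0],[1,[0,0,-0.14],0],[1,[0,0,-0.04],0],[1,[0,0,0],0]]'

```text
t: 72.9
tcp_pos: [0.5774, 0.0099, 0.2715]
tcp_rot: [3.139, -0.0, 1.493]
ft_force: [-0.1, 0.5, -0.0]
finger_gap: 0.0854
gripper_force: 0.0
```

Call:
apply_moves --steps '[[1,[0.107,-0.096,0],0],[1,[0.107,-0.096,0],0],[1,[0.107,-0.096,0],0],[1,[0.107,-0.096,0],0],[1,[0.107,-0.096,0],0],[1,[0.107,-0.096,0],0],[1,[0.107,-0.096,0],0],[1,[0.107,-0.096,0],0]]'

```text
t: 73.7
tcp_pos: [0.4002, 0.2387, 0.2682]
tcp_rot: [-3.139, 0.002, 1.493]
ft_force: [0.7, 0.1, -0.1]
finger_gap: 0.0853
gripper_force: 0.0
```

Call:
apply_moves --steps '[[1,[0.107,-0.096,0],0],[1,[0.107,-0.096,0],0],[1,[0.107,-0.096,0],0],[1,[0.107,-0.096,0],0],[1,[0.107,-0.096,0],0],[1,[0.107,-0.096,0],0],[1,[0.107,-0.096,0],0],[1,[0,0,0],0]]'

```text
t: 74.5
tcp_pos: [0.2463, 0.4399, 0.2677]
tcp_rot: [-3.14, 0.002, 1.497]
ft_force: [1.0, 1.1, -0.5]
finger_gap: 0.0854
gripper_force: 0.0
```

```bash
python3 - <<'E'
from lib import *
t=ctrl.grab_frame("top"); s=ctrl.grab_frame("side"); cv2.imwrite("pics/top9.png",t); cv2.imwrite("pics/side9.png",s)
ct=cam("top"); 
for n,a,p in(("can",(261,159),[.5792,.0114,.004]),("bottle",(225,155),[.5886,.0913,.004]),("tumbler",(295,162),[.5754,-.0615,.004])):
    d=best("top",n,a)
    if d: print(n,fit(n,[(ct,d["mask"])],p,z=.004),"before",p[:2])
a=cv2.resize(t[100:260,190:450],None,fx=1.8,fy=1.8); b=cv2.resize(s[110:360,190:390],None,fx=1.152,fy=1.152)
b=cv2.resize(b,(230,288)); cv2.imwrite("pics/end.png",cv2.hconcat([a,b]))
E
python3 go.py
```

```text
can (array([0.5792, 0.0092]), np.float64(0.04917811435951626)) before [0.5792, 0.0114]
bottle (array([0.5889, 0.0914]), np.float64(0.048124542889980144)) before [0.5886, 0.0913]
tumbler (array([ 0.5752, -0.0619]), np.float64(0.04522547901714848)) before [0.5754, -0.0615]
now [0.2492 0.4369 0.2694] yaw 85.50 tilt 0.08 gap 0.0855 F 0.0 q6 2.70 q1 1.05 t 74.8 ft [-0.1486 -1.2419  1.0466]
```

View pics/end.png

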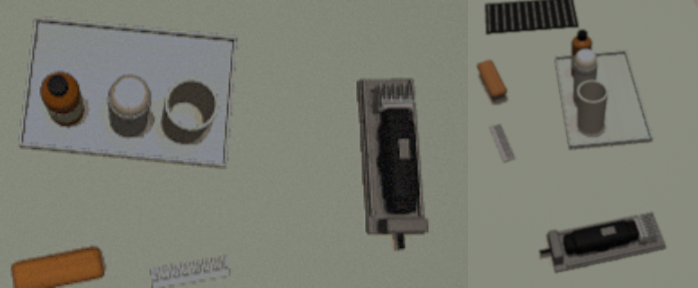

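```bash
python3 -c "
from station import ctrl
print(ctrl.hand_in())"
```

```text
the job is handed in; nothing more can be done
None
```

The job is handed in at about 75 s: the trimmer lies switch up in its cradle, its tail about 7 mm from the end block by my measurement (6 mm asked), and the can, bottle and tumbler stand upright on the tray within about 2 mm of where they stood, with the comb and brush untouched.

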